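# Fit the seal stones into their tray and box up the chipped ones

## Task

Sort this batch of stone seal blanks: press every sound green stone fully home into a recess of the dark wooden tray, one to a recess, its top flush with the tray, and drop every chipped stone with the red wax band into the blue ceramic box. Finish by shutting the blue box's lid, and leave the glass jar, the paste pot and the oilstone where they are.

Things in the scene. Friction and masses are not known exactly. Their poses are not given: they have to be found in the camera images.
- tray: dark wood tray, fixed, 135 (x) x 218 (y) x 40 mm high (z up); origin: centre of underside. Four recesses 52 mm apart along its y, each 85 long (tray x) x 44 wide x 30 mm deep. Sprung brass catches in both ends of a recess: a stone lowered in rests on them 5 to 10 mm proud and must be pushed with 5 to 15 N past them to the floor, top then flush with the tray
- recess0 (a point): middle of recess 0, half way down, where the middle of a seated stone comes to lie: 25 mm above the table, 15 mm below the tray's top and above the recess floor; axes as the tray's
- recess1 (a point): middle of recess 1, half way down, where the middle of a seated stone comes to lie: 25 mm above the table, 15 mm below the tray's top and above the recess floor; axes as the tray's
- recess2 (a point): middle of recess 2, half way down, where the middle of a seated stone comes to lie: 25 mm above the table, 15 mm below the tray's top and above the recess floor; axes as the tray's
- recess3 (a point): middle of recess 3, half way down, where the middle of a seated stone comes to lie: 25 mm above the table, 15 mm below the tray's top and above the recess floor; axes as the tray's
- stone0: sound stone seal blank, plain pale green with darker veins, 80 (x) x 40 (y) x 30 mm high (z), about 220 g, lying loose on the table; origin at its middle, 15 mm above its underside; None if absent
- stone1: sound stone seal blank, plain pale green with darker veins, 80 (x) x 40 (y) x 30 mm high (z), about 220 g, lying loose on the table; origin at its middle, 15 mm above its underside; None if absent
- stone2: sound stone seal blank, plain pale green with darker veins, 80 (x) x 40 (y) x 30 mm high (z), about 220 g, lying loose on the table; origin at its middle, 15 mm above its underside; None if absent
- stone3: sound stone seal blank, plain pale green with darker veins, 80 (x) x 40 (y) x 30 mm high (z), about 220 g, lying loose on the table; origin at its middle, 15 mm above its underside; None if absent
- chipped0: chipped stone seal blank, same size and stone, one corner broken off at its +x +y end and a broad red wax band round it, about 210 g, lying loose; origin at its middle, 15 mm above its underside; None if absent
- chipped1: chipped stone seal blank, same size and stone, one corner broken off at its +x +y end and a broad red wax band round it, about 210 g, lying loose; origin at its middle, 15 mm above its underside; None if absent
- bluebox: blue ceramic box, fixed, 140 (x) x 160 (y) x 95 mm high, walls 6 mm, open on top; origin at the centre of its underside; the lid is hinged on its +x rim
- lid_hinge (a point): middle of the lid's hinge line, on the box's +x rim, 95 mm above the table; axes turn with the lid
- lid_edge (a point): middle of the lid's free edge, outer face, 140 mm from the hinge line
- lid (a joint): angle of the blue lid (140 x 160 x 8 mm, a low brass pull near its free edge) in rad: 0 shut, about 1.57 upright, 1.9 leaning back; a stiff hinge, it stays where it is left; some 3 N at the free edge swings it
- jar: glass jar with cork stopper, 72 mm across, 130 mm tall, bystander
- pot: white ceramic seal-paste pot with lid, 64 mm across, 46 mm tall, bystander
- oilstone: grey oilstone 130 x 50 x 25 mm, bystander
Not all that is in view belongs to the job. What is shaped like the stone3 but yellow is not meant.

How it is judged:
At the end, for the whole second after the job is handed in: Every sound stone lies in a recess (within 5 mm of its centre) with its top level with the tray's top to 2.5 mm and not tilted, every chipped stone lies inside the blue box, the lid is shut to 0.08 rad, all at rest (((horizontal distance between stone0 and recess0 below 0.005 m and z of stone0 in the frame of recess0 between -0.0025 and 0.0025 m and angle between the z axis of stone0 and the z axis of tray, either way round below 0.07 rad and linear speed of stone0 below 0.03 m/s) or (horizontal distance between stone0 and recess1 below 0.005 m and z of stone0 in the frame of recess1 between -0.0025 and 0.0025 m and angle between the z axis of stone0 and the z axis of tray, either way round below 0.07 rad and linear speed of stone0 below 0.03 m/s) or (horizontal distance between stone0 and recess2 below 0.005 m and z of stone0 in the frame of recess2 between -0.0025 and 0.0025 m and angle between the z axis of stone0 and the z axis of tray, either way round below 0.07 rad and linear speed of stone0 below 0.03 m/s) or (horizontal distance between stone0 and recess3 below 0.005 m and z of stone0 in the frame of recess3 between -0.0025 and 0.0025 m and angle between the z axis of stone0 and the z axis of tray, either way round below 0.07 rad and linear speed of stone0 below 0.03 m/s)) and ((horizontal distance between stone1 and recess0 below 0.005 m and z of stone1 in the frame of recess0 between -0.0025 and 0.0025 m and angle between the z axis of stone1 and the z axis of tray, either way round below 0.07 rad and linear speed of stone1 below 0.03 m/s) or (horizontal distance between stone1 and recess1 below 0.005 m and z of stone1 in the frame of recess1 between -0.0025 and 0.0025 m and angle between the z axis of stone1 and the z axis of tray, either way round below 0.07 rad and linear speed of stone1 below 0.03 m/s) or (horizontal distance between stone1 and recess2 below 0.005 m and z of stone1 in the frame of recess2 between -0.0025 and 0.0025 m and angle between the z axis of stone1 and the z axis of tray, either way round below 0.07 rad and linear speed of stone1 below 0.03 m/s) or (horizontal distance between stone1 and recess3 below 0.005 m and z of stone1 in the frame of recess3 between -0.0025 and 0.0025 m and angle between the z axis of stone1 and the z axis of tray, either way round below 0.07 rad and linear speed of stone1 below 0.03 m/s)) and ((horizontal distance between stone2 and recess0 below 0.005 m and z of stone2 in the frame of recess0 between -0.0025 and 0.0025 m and angle between the z axis of stone2 and the z axis of tray, either way round below 0.07 rad and linear speed of stone2 below 0.03 m/s) or (horizontal distance between stone2 and recess1 below 0.005 m and z of stone2 in the frame of recess1 between -0.0025 and 0.0025 m and angle between the z axis of stone2 and the z axis of tray, either way round below 0.07 rad and linear speed of stone2 below 0.03 m/s) or (horizontal distance between stone2 and recess2 below 0.005 m and z of stone2 in the frame of recess2 between -0.0025 and 0.0025 m and angle between the z axis of stone2 and the z axis of tray, either way round below 0.07 rad and linear speed of stone2 below 0.03 m/s) or (horizontal distance between stone2 and recess3 below 0.005 m and z of stone2 in the frame of recess3 between -0.0025 and 0.0025 m and angle between the z axis of stone2 and the z axis of tray, either way round below 0.07 rad and linear speed of stone2 below 0.03 m/s)) and ((horizontal distance between stone3 and recess0 below 0.005 m and z of stone3 in the frame of recess0 between -0.0025 and 0.0025 m and angle between the z axis of stone3 and the z axis of tray, either way round below 0.07 rad and linear speed of stone3 below 0.03 m/s) or (horizontal distance between stone3 and recess1 below 0.005 m and z of stone3 in the frame of recess1 between -0.0025 and 0.0025 m and angle between the z axis of stone3 and the z axis of tray, either way round below 0.07 rad and linear speed of stone3 below 0.03 m/s) or (horizontal distance between stone3 and recess2 below 0.005 m and z of stone3 in the frame of recess2 between -0.0025 and 0.0025 m and angle between the z axis of stone3 and the z axis of tray, either way round below 0.07 rad and linear speed of stone3 below 0.03 m/s) or (horizontal distance between stone3 and recess3 below 0.005 m and z of stone3 in the frame of recess3 between -0.0025 and 0.0025 m and angle between the z axis of stone3 and the z axis of tray, either way round below 0.07 rad and linear speed of stone3 below 0.03 m/s)) and x of chipped0 in the frame of bluebox between -0.07 and 0.07 m and y of chipped0 in the frame of bluebox between -0.08 and 0.08 m and z of each of chipped0, chipped1 in the frame of bluebox below 0.088 m and linear speed of each of chipped0, chipped1 below 0.03 m/s and x of chipped1 in the frame of bluebox between -0.07 and 0.07 m and y of chipped1 in the frame of bluebox between -0.08 and 0.08 m and value of joint lid below 0.08 rad); the robot touches nothing.
It fails at once if the jar is pushed more than 40 mm from its place (distance of jar from where it was at the start of the episode above 0.04 m).
It fails at once if the pot is pushed more than 40 mm from its place (distance of pot from where it was at the start of the episode above 0.04 m).
It fails at once if the oilstone is pushed more than 40 mm from its place (distance of oilstone from where it was at the start of the episode above 0.04 m).
Of stone0, stone1, stone2, stone3 only 3 to 4 are there at a start; the rules pass over those that are not, and their reading is None.
Of chipped0, chipped1 only 1 to 2 are there at a start; the rules pass over those that are not, and their reading is None.
At some moment in a run one of stone0, stone1, stone2, stone3, chipped0, chipped1 may be knocked a few centimetres aside while the robot is not near it.
Once in a run the grip may slacken for a moment while it holds something.
It also fails if it takes over 210 s, if anything falls off the work surface, if the arm or the gripper's body presses on something with over 40 N, if the wrist force passes 120 N, or if a joint passes its speed limit or range.

## Robot

A 7-joint arm with a two-finger parallel gripper is mounted at the origin on the work surface. World frame = base frame: x ahead of the robot, y to its left, z up, the work surface at z = 0. Lengths are in m, angles in rad, forces in N, time in s.
With the tool pointing down it reaches from about 0.4 to 0.875 m from the base axis. Payload 19.3 kg.
Tool frame: the origin (TCP) lies on the centre line of the jaws, within the pads' length; the fingertips stand 11 mm ahead of it and the grasp point (between the pads) lies 8 mm behind it; y points along the fingers, x is the direction in which the jaws open and shut, and the axes are right-handed (so a half turn about y gives the same grasp; the last joint's range is limited). The gripper opens to 85 mm and grips with 20 to 120 N. Pads are 22 mm wide; open, the fingers measure 114 mm over their backs; the gripper's body (76 mm by 85 mm) begins 54 mm behind the grasp point. The pads swing forward as they close: fully open they stand 13 mm farther back than shut.
Start: joints at [-1.228, 0.521, -0.036, 1.599, 0.021, 1.021, -0.113], TCP at [0.251, 0.572, 0.242] pointing down, gripper open.
Joint ranges: [-2.91, 2.91], [-0.3, 2.13], [-1.5, 1.42], [0.17, 2.43], [-1.26, 4.41], [0.16, 1.93], [-2.52, 2.52]. Speed limits (rad/s): [1.89, 1.89, 2.39, 2.39, 3.01, 3.01, 3.01].

## Interface

Orientations are given as [roll, pitch, yaw] about the fixed x, y, z axes, in that order (R = Rz(yaw) Ry(pitch) Rx(roll)).
In Python, from workcell import monitor, cams, bot gives the robot as it stands.
- The arm moves only by the tool send_rows, never from a script. Its argument "series" is text: rows parted by semicolons, each of 7 numbers parted by spaces: the turn, a rotation vector about the tool's x, y, z in rad, then the shift along the tool's x, y, z in mm, then the opening, from 0 (shut) to 1 (fully open). In form: ax ay az tx ty tz claw; .... A call has 1 to 20 rows; each row is the pose to reach, as a shift and turn from the pose commanded when the call began, along the tool's axes at that moment; what a row does not reach only later rows make up. A row lasts 1/12 s, in which the tool goes at most 41.7 mm and 7.16 degrees, less where a joint would pass 70% of its speed; a pose out of reach is approached as far as the arm can. A call with a gripper value outside its range is refused whole. The fingers move at their own pace and stop on an object; "force" is the grip in N (left out, the last holds). Time passes only in rows, so rows that repeat a pose let the fingers close. It gives the time, the measured TCP pose, the force and the opening at its end, in the units of the state.
- monitor.observe(): the state, without advancing time (a new reading comes with each control period).
- cams.grab_frame(name): name is "side" or "top" or "wrist"; returns the picture (480x640x3 uint8, red, green, blue); there is no depth.
- cams.get_calibration(name): a dict with "mtx" (3x3 intrinsics, pixels), "origin" and "attitude" of the camera in the world. Camera axes: x right, y down, z forward; pixel columns grow to the right and rows downward; lengths in m; the calibration is good to about 2 mm. The wrist camera is an equidistant fisheye: a pixel r from the principal point sees the ray r / f radians off the axis. A picture is of the moment at which its call begins: read the wrist's pose just before it. get_calibration takes no time and is no camera call; for the wrist camera it gives the pose at the moment of the call.
- bot.job_done(): hands the job in, once; it reports no verdict.
The state is a dict: "clock": time; "qpos": joint angles; "qd": joint speeds; "joint_efforts": joint torques, N m; "position": TCP position; "tool_rot": TCP orientation; "force": force on the tool from outside, world axes, zero at the start; "moment": the same for the moment, N m; "grip_width": finger opening in m.
Only numpy, scipy, OpenCV 4.12 (cv2) and the standard library are available. Lean on these libraries where they do the work, as an engineer would, in place of code of your own. Each camera call takes 0.05 s, during which the arm holds its last target.

## Working session

There is one attempt and no reset: what is moved stays moved. The work goes in short steps, Python scripts to look and compute and a tool call to move; the robot and the scene stay as the last step left them, time stands still between calls to the robot, and variables do not carry over. Pictures are saved under pics/ and viewed, and the job is handed in when it is done.

Besides the shell and the picture viewer there is one more tool, called by a JSON object that holds its "op" and its "data". send_rows: Moves the arm, as the interface text tells. Its arguments: {"type":"object","properties":{"series":{"type":"string"},"force":{"type":"number"}},"required":["series"]}

```bash
ls; mkdir -p pics; python3 - <<'E'
from workcell import monitor, cams, bot
import cv2,numpy as np
s=monitor.observe(); print(s)
for n in ["side","top","wrist"]:
    c=cams.get_calibration(n); print(n,c)
    im=cams.grab_frame(n); cv2.imwrite(f"pics/{n}0.png",im[:,:,::-1])
E
```

```text
pics
{'clock': 0.0, 'qpos': array([-1.22818504,  0.52200909, -0.03630595,  1.60001061,  0.02112912,
        1.02108602, -0.11283112]), 'qd': array([-0.0007362 , -0.00094825,  0.00071063, -0.00063915,  0.00026155,
        0.00080061, -0.00076711]), 'joint_efforts': array([ 8.00536636e-04, -9.27124286e+01,  1.98001966e+00, -3.69919074e+01,
        1.77829462e-02,  8.41934932e-03, -1.36718984e-05]), 'position': array([0.25063726, 0.57218694, 0.24172808]), 'tool_rot': array([-1.57082738e+00,  1.13125284e-03,  1.15788831e+00]), 'force': array([-0.60147645,  0.76829099, -0.29118145]), 'moment': array([-0.02944839,  0.04388021, -0.00767455]), 'grip_width': 0.08535128528924187}
side {'mtx': array([[537.5460538 ,   0.        , 318.50902368],
       [  0.        , 537.5460538 , 245.21391697],
       [  0.        ,   0.        ,   1.        ]]), 'origin': array([0.73101682, 1.03906348, 0.75030093]), 'attitude': array([-2.16644663,  0.01340656,  2.92110313])}
top {'mtx': array([[491.27512867,   0.        , 324.6915699 ],
       [  0.        , 491.27512867, 243.67584047],
       [  0.        ,   0.        ,   1.        ]]), 'origin': array([0.31976695, 0.09590781, 1.24162344]), 'attitude': array([-2.98921756, -0.02724685, -1.56180711])}
wrist {'mtx': array([[371.64829954,   0.        , 311.88770993],
       [  0.        , 371.64829954, 233.39607523],
       [  0.        ,   0.        ,   1.        ]]), 'origin': array([0.1716761 , 0.60570088, 0.37349434]), 'attitude': array([2.80840099e+00, 1.17275100e-04, 1.15692827e+00])}
```

View pics/top0.png

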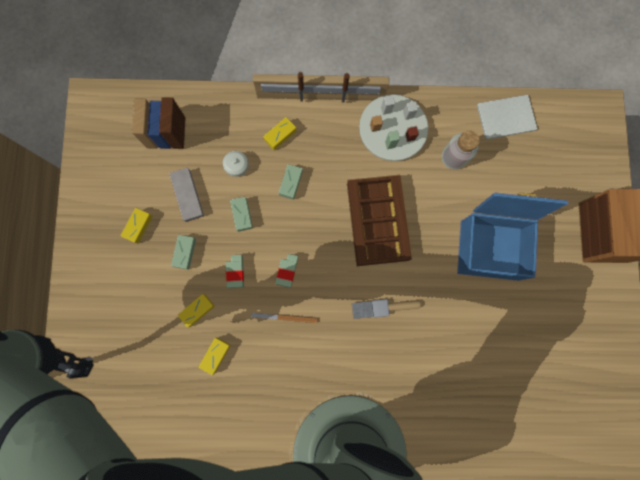

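View pics/side0.png

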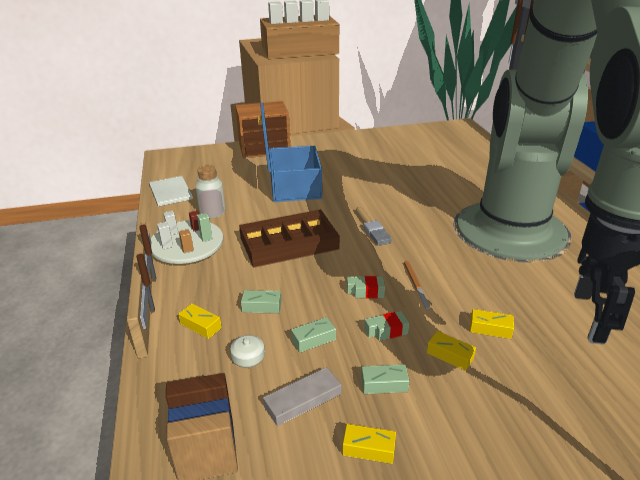

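View pics/wrist0.png

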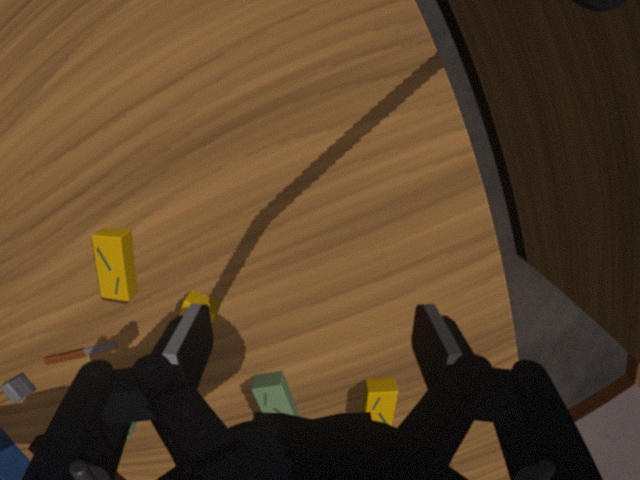

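```bash
cat > h.py <<'E'
import numpy as np, cv2
from scipy.spatial.transform import Rotation as R
from scipy.optimize import least_squares
from workcell import monitor, cams, bot
def cam(n):
    c=cams.get_calibration(n); return c['mtx'],np.array(c['origin']),R.from_euler('xyz',c['attitude']).as_matrix(),n
def proj(c,P):
    K,o,A,n=c; p=(np.atleast_2d(P)-o)@A
    if n=='wrist':
        r=np.hypot(p[:,0],p[:,1]); th=np.arctan2(r,p[:,2]); k=th/np.maximum(r,1e-9)
        u=np.c_[p[:,0]*k,p[:,1]*k]
    else: u=p[:,:2]/p[:,2:]
    return u*K[0,0]+K[:2,2]
def unproj(c,uv,z):
    K,o,A,n=c; u=(np.atleast_2d(uv)-K[:2,2])/K[0,0]
    if n=='wrist':
        th=np.hypot(u[:,0],u[:,1]); k=np.sinc(th/np.pi)
        d=np.c_[u*k[:,None],np.cos(th)]
    else: d=np.c_[u,np.ones(len(u))]
    d=d@A.T; return o+d*((z-o[2])/d[:,2])[:,None]
def grab(n):
    c=cam(n); return c,cams.grab_frame(n)
def save(im,name,crop=None,s=1):
    if crop: x0,y0,x1,y1=crop; im=im[y0:y1,x0:x1]
    im=cv2.resize(im,None,fx=s,fy=s,interpolation=cv2.INTER_CUBIC) if s!=1 else im
    cv2.imwrite('pics/'+name,im[:,:,::-1])
def box(x,y,yaw,lx,ly,z0,z1):
    P=np.array([[sx*lx/2,sy*ly/2,z] for z in (z0,z1) for sx,sy in((-1,-1),(1,-1),(1,1),(-1,1))])
    c,s=np.cos(yaw),np.sin(yaw); 
    return np.c_[x+c*P[:,0]-s*P[:,1],y+s*P[:,0]+c*P[:,1],P[:,2]]
E
python3 - <<'E'
from h import *
c,im=grab('top'); cv2.imwrite('pics/t.png',im[:,:,::-1]); 
save(im,'ta.png',(110,120,310,300),4)
save(im,'tb.png',(335,160,575,290),3)
for p in [(183,251),(241,213),(290,181),(235,271),(287,270)]: print(p,unproj(c,p,.03)[0].round(3))
for p in [(380,220)]: print(p,unproj(c,p,.04)[0].round(3))
for p in [(460,160),(236,162),(186,194)]: print(p,unproj(c,p,.03)[0].round(3))
print(unproj(c,(497,245),.095))
E
```

```text
(183, 251) [0.483 0.415 0.03 ]
(241, 213) [0.581 0.275 0.03 ]
(290, 181) [0.666 0.154 0.03 ]
(235, 271) [0.435 0.285 0.03 ]
(287, 270) [0.439 0.157 0.03 ]
(380, 220) [ 0.566 -0.073  0.04 ]
(460, 160) [ 0.729 -0.283  0.03 ]
(236, 162) [0.714 0.293 0.03 ]
(186, 194) [0.628 0.415 0.03 ]
[[ 0.49840753 -0.34473824  0.095     ]]
```

View pics/ta.png

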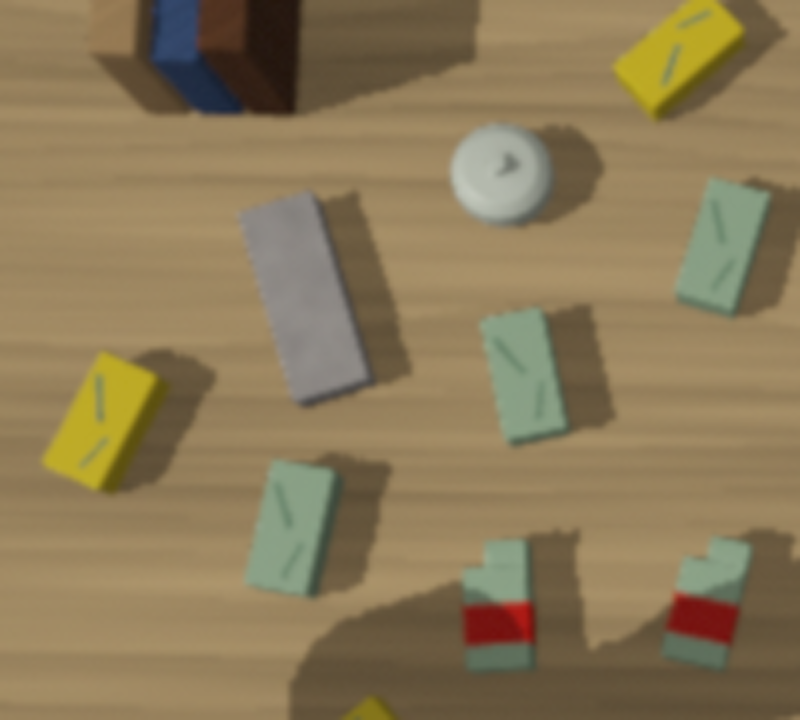

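View pics/tb.png

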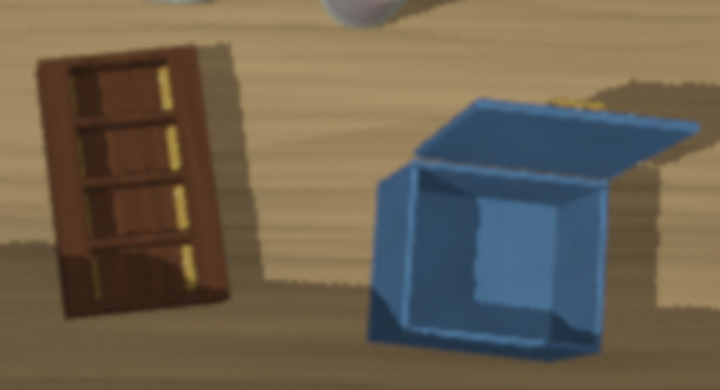

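```bash
cat >> h.py <<'E'
from scipy.optimize import minimize
def masks(im):
    hsv=cv2.cvtColor(im,cv2.COLOR_RGB2HSV); H,S,V=[hsv[...,i].astype(int) for i in range(3)]
    green=(H>50)&(H<95)&(S>25)&(V>50); red=((H<6)|(H>174))&(S>180)&(V>70)
    return green,red
def blobs(m,amin,amax):
    n,l,st,ce=cv2.connectedComponentsWithStats(m.astype(np.uint8))
    return [(ce[i],l==i,st[i]) for i in range(1,n) if amin<st[i,4]<amax]
def fit(c,m,x0,lx=.08,ly=.04,z0=0,z1=.03,s=4):
    """fit box silhouette to mask m (full-size bool), returns x,y,yaw,iou"""
    pc=proj(c,box(*x0,lx,ly,z0,z1)); a=np.floor(pc.min(0)-15).astype(int).clip(0); b=np.ceil(pc.max(0)+15).astype(int)
    sub=cv2.resize(m[a[1]:b[1],a[0]:b[0]].astype(np.float32),None,fx=s,fy=s,interpolation=cv2.INTER_LINEAR)
    def cost(p):
        q=(proj(c,box(*p,lx,ly,z0,z1))-a+.5)*s-.5
        h=cv2.convexHull(q.astype(np.float32))
        r=np.zeros(sub.shape,np.uint8); cv2.fillConvexPoly(r,np.round(h*16).astype(np.int32),1,shift=4)
        return 1-(np.minimum(r,sub).sum()/np.maximum(r,sub).sum())
    best=None
    for k in range(3):
        sx=np.array(x0,float); S=np.vstack([sx]+[sx+d for d in np.diag([.006,.006,.12*(-1)**k])])
        r=minimize(cost,sx,method='Nelder-Mead',options=dict(initial_simplex=S,xatol=1e-5,fatol=1e-5,maxiter=300))
        x0=r.x
    return r.x,1-r.fun
def principal(c,m,z=.03):
    ys,xs=np.nonzero(m); P=unproj(c,np.c_[xs,ys],z)[:,:2]; mu=P.mean(0); w,v=np.linalg.eigh(np.cov((P-mu).T)); v=v[:,1]
    return [mu[0],mu[1],np.arctan2(v[1],v[0])%np.pi]
E
cat > loc.py <<'E'
from h import *
import sys
for n in sys.argv[1:]:
    c,im=grab(n); g,r=masks(im)
    g2=cv2.morphologyEx((g|r).astype(np.uint8),cv2.MORPH_CLOSE,np.ones((3,3)))>0
    for ce,m,st in blobs(g2,250,6000):
        x0=principal(c,m); 
        if not(.2<x0[0]<.9): continue
        x,i=fit(c,m,x0); print(n,ce.round(0),st[4],'red' if (r&m).sum()>20 else 'green',x.round(4),'iou',round(i,3))
E
python3 loc.py top side
```

```text
top [290. 181.] 438 green [0.6703 0.1535 2.9464] iou 0.774
top [241. 214.] 445 green [0.5823 0.2767 0.3036] iou 0.776
top [183. 252.] 504 green [0.4829 0.4175 2.9143] iou 0.782
top [287. 271.] 403 red [0.4402 0.1593 2.888 ] iou 0.713
top [235. 272.] 416 red [0.4365 0.2882 0.0392] iou 0.687
side [204. 227.] 286 green [ 0.7673 -0.1767  1.6144] iou 0.645
side [366. 286.] 726 red [0.4397 0.1588 2.8752] iou 0.858
side [261. 301.] 789 green [0.6675 0.1525 2.9123] iou 0.861
side [387. 325.] 919 red [ 0.4348  0.2883 -0.0189] iou 0.85
side [313. 334.] 955 green [0.5814 0.2779 0.2041] iou 0.866
side [385. 378.] 1187 green [0.4818 0.4181 2.9035] iou 0.878
```

```bash
cat > plan.py <<'E'
from h import *
import sys
# usage: plan.py x y z yaw [x y z yaw ...]  -> rows from current measured pose
s=monitor.observe(); p=np.array(s['position']); Rt=R.from_euler('xyz',s['tool_rot'])
a=list(map(float,sys.argv[1:]))
print('now',s['clock'],p.round(4),s['tool_rot'].round(4),'F',s['force'].round(1),'w',round(s['grip_width'],4))
for i in range(0,len(a),4):
    x,y,z,yaw=a[i:i+4]
    y0=s['tool_rot'][2]; d=(yaw-y0+np.pi)%(2*np.pi)-np.pi
    Rg=R.from_euler('xyz',[-np.pi/2,0,yaw]); rv=(Rt.inv()*Rg).as_rotvec()
    t=Rt.inv().apply(np.array([x,y,z])-p)*1000
    print('row: %.4f %.4f %.4f %.1f %.1f %.1f'%(*rv,*t),'| rows>=%.1f'%max(np.degrees(np.linalg.norm(rv))/7.16,np.linalg.norm(t)/41.7))
E
python3 plan.py .482 .418 .2 1.333
```

```text
now 0.3 [0.2507 0.5724 0.2421] [-1.5708e+00  4.0000e-04  1.1580e+00] F [-0.1 -0.5  0.6] w 0.0855
row: -0.0000 -0.1750 -0.0004 -48.6 42.1 -273.8 | rows>=6.7
```

{"op": "send_rows", "data": {"series": "0 -0.175 0 -48.6 42 -273.8 1;0 -0.175 0 -48.6 42 -273.8 1;0 -0.175 0 -48.6 42 -273.8 1;0 -0.175 0 -48.6 42 -273.8 1;0 -0.175 0 -48.6 42 -273.8 1;0 -0.175 0 -48.6 42 -273.8 1;0 -0.175 0 -48.6 42 -273.8 1;0 -0.175 0 -48.6 42 -273.8 1;0 -0.175 0 -48.6 42 -273.8 1;0 -0.175 0 -48.6 42 -273.8 1", "force": 40}}

```text
clock: 1.13
position: [0.4816, 0.4185, 0.2002]
tool_rot: [-1.57, -0.0, 1.333]
force: [-0.4, 0.2, -0.2]
grip_width: 0.0856
```

```bash
python3 - <<'E'
from h import *
print({k:np.round(v,3) for k,v in monitor.observe().items()})
c,im=grab('wrist'); print(c[1]); save(im,'w1.png')
c,im=grab('top');save(im,'t1.png')
E
python3 loc.py wrist
```

```text
{'clock': np.float64(1.133), 'qpos': array([-0.778,  0.586, -0.045,  1.603,  0.03 ,  0.953,  0.5  ]), 'qd': array([-0.024, -0.006, -0.01 ,  0.004,  0.001,  0.002, -0.001]), 'joint_efforts': array([ 3.5540e+00, -9.6408e+01,  3.7300e+00, -3.5389e+01,  1.8700e-01,
        1.0000e-02,  8.9000e-02]), 'position': array([0.482, 0.418, 0.2  ]), 'tool_rot': array([-1.57 , -0.   ,  1.333]), 'force': array([-0.441,  0.224, -0.19 ]), 'moment': array([ 0.033, -0.002,  0.012]), 'grip_width': np.float64(0.086)}
[0.39794257 0.43778754 0.33195148]
wrist [152. 184.] 1112 red [0.4362 0.2596 1.915 ] iou 0.309
wrist [ 63. 221.] 1022 red [0.4299 0.1429 1.7226] iou 0.391
```

View pics/w1.png

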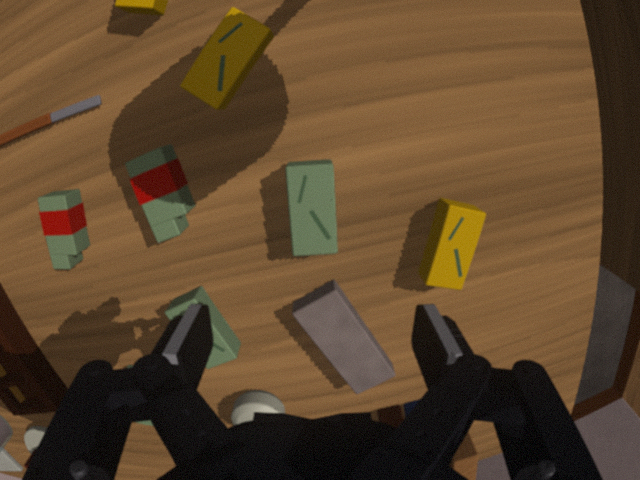

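```bash
python3 - <<'E'
from h import *
im=cv2.imread('pics/w1.png')[:,:,::-1].copy(); hsv=cv2.cvtColor(im,cv2.COLOR_RGB2HSV)
for p in [(312,190),(325,230),(150,160),(205,330),(170,215),(60,240)]: print(p,im[p[1],p[0]],hsv[p[1],p[0]])
im=cv2.imread('pics/t1.png')[:,:,::-1].copy(); hsv=cv2.cvtColor(im,cv2.COLOR_RGB2HSV)
for p in [(290,190),(232,280)]: print(p,im[p[1],p[0]],hsv[p[1],p[0]])
E
```

```text
(312, 190) [108 121  94] [ 44  57 121]
(325, 230) [77 95 69] [51 70 95]
(150, 160) [61 71 53] [47 65 71]
(205, 330) [22 22 17] [30 58 22]
(170, 215) [109 127  96] [ 47  62 127]
(60, 240) [104 115  86] [ 41  64 115]
(290, 190) [133 158 130] [ 57  45 158]
(232, 280) [124  50  40] [  4 173 124]
```

```bash
sed -i 's/green=(H>50)&(H<95)&(S>25)&(V>50)/green=(H>33)\&(H<95)\&(S>22)\&(V>45)/; s/(S>180)&(V>70)/(S>150)\&(V>60)/' h.py; python3 loc.py wrist top
```

```text
wrist [159. 193.] 3729 red [0.4336 0.2872 3.1901] iou 0.81
wrist [311. 208.] 4261 green [0.4811 0.4178 2.964 ] iou 0.94
wrist [ 63. 227.] 2924 red [0.4386 0.1577 2.9123] iou 0.851
wrist [208. 327.] 1827 green [0.5807 0.2767 0.2161] iou 0.5
top [290. 181.] 525 green [0.6694 0.1541 2.8814] iou 0.911
top [241. 213.] 522 green [0.5824 0.2772 0.2519] iou 0.897
top [235. 272.] 522 red [0.4362 0.2885 3.2195] iou 0.855
top [287. 271.] 484 red [0.4406 0.1591 2.9375] iou 0.848
```

```bash
python3 - <<'E'
from h import *
c=cam('wrist'); im=cv2.imread('pics/w1.png')[:,:,::-1].copy()
save(im,'w1c.png',(260,140,370,280),5)
for yaw in (2.905,2.964):
    print(yaw,proj(c,box(.4811,.4178,yaw,.08,.04,0,.03)).round(0).tolist())
E
```

```text
2.905 [[332.0, 244.0], [334.0, 161.0], [289.0, 161.0], [291.0, 244.0], [334.0, 256.0], [336.0, 166.0], [287.0, 166.0], [289.0, 256.0]]
2.964 [[335.0, 243.0], [331.0, 159.0], [286.0, 162.0], [293.0, 245.0], [337.0, 255.0], [333.0, 164.0], [284.0, 167.0], [291.0, 258.0]]
```

View pics/w1c.png

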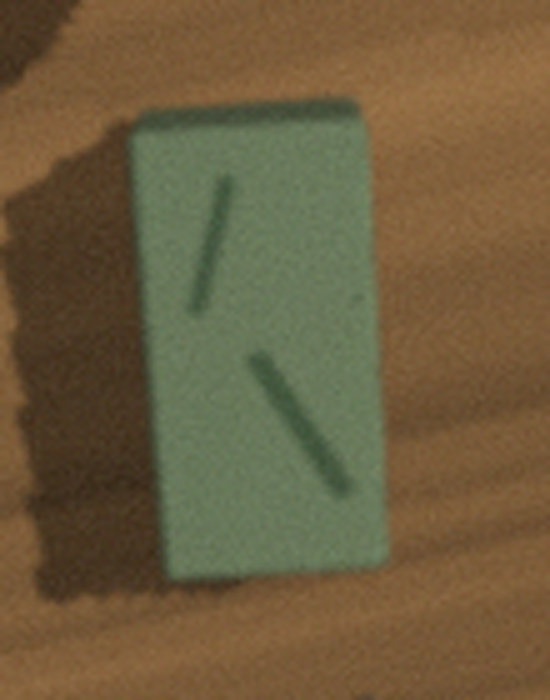

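```bash
python3 plan.py .4811 .4178 .07 1.393 .4811 .4178 .025 1.393
```

```text
now 1.3833 [0.4813 0.4189 0.2005] [-1.5708e+00 -3.0000e-04  1.3344e+00] F [ 0.2 -0.8 -0.2] w 0.0854
row: -0.0000 -0.0586 0.0003 -1.1 130.5 -0.0 | rows>=3.1
row: -0.0000 -0.0586 0.0003 -1.1 175.5 -0.0 | rows>=4.2
```

{"op": "send_rows", "data": {"series": "0 -0.059 0 -1 130 0 1;0 -0.059 0 -1 130 0 1;0 -0.059 0 -1 130 0 1;0 -0.059 0 -1 130 0 1;0 -0.059 0 -1 150 0 1;0 -0.059 0 -1 165 0 1;0 -0.059 0 -1 175 0 1;0 -0.059 0 -1 175 0 1;0 -0.059 0 -1 175 0 0.3;0 -0.059 0 -1 175 0 0.3;0 -0.059 0 -1 175 0 0.3;0 -0.059 0 -1 175 0 0.3;0 -0.059 0 -1 175 0 0.3;0 -0.059 0 -1 175 0 0.3;0 -0.059 0 -1 175 0 0.3", "force": 50}}

```text
clock: 2.63
position: [0.4822, 0.4175, 0.0266]
tool_rot: [-1.572, -0.001, 1.392]
force: [-2.8, -1.7, 12.0]
grip_width: 0.0388
```

```bash
python3 - <<'E'
from h import *
print({k:np.round(v,4) for k,v in monitor.observe().items() if k in('position','tool_rot','force','grip_width','clock')})
c,im=grab('wrist'); save(im,'w2.png')
c,im=grab('side'); save(im,'s2.png',(280,270,520,450),3)
E
```

```text
{'clock': np.float64(2.6333), 'position': array([0.4822, 0.4175, 0.0266]), 'tool_rot': array([-1.5716e+00, -1.1000e-03,  1.3919e+00]), 'force': array([-2.7729, -1.6635, 12.0182]), 'grip_width': np.float64(0.0388)}
```

View pics/w2.png

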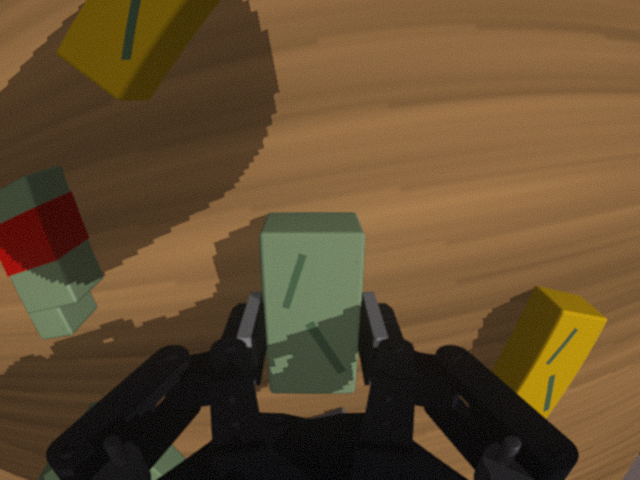

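View pics/s2.png

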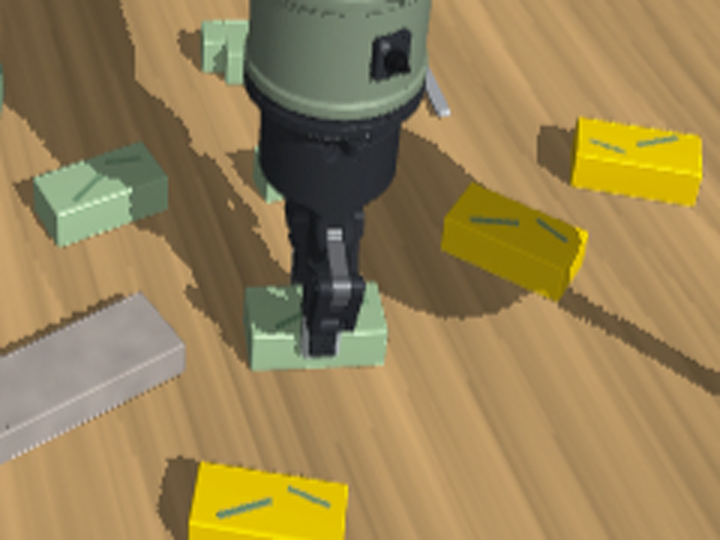

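```bash
python3 - <<'E'
from h import *
c=cam('top'); q=[(347.7,180),(399,175.3),(411,259.3),(357.3,266)]
P=unproj(c,q,.04); print(P.round(4), P.mean(0))
e=P[0]-P[3]; f=P[1]-P[2]; print(np.arctan2(e[1],e[0]),np.arctan2(f[1],f[0]),np.linalg.norm(e),np.linalg.norm(f))
E
python3 plan.py .482 .4175 .2 1.392 .45 -.02 .2 0.13
```

```text
[[ 0.6683  0.0081  0.04  ]
 [ 0.6829 -0.1224  0.04  ]
 [ 0.4683 -0.1492  0.04  ]
 [ 0.4501 -0.016   0.04  ]] [ 0.56740872 -0.06990262  0.04      ]
0.10992618937891831 0.1243455874735941 0.21958239686939837 0.21620149547717912
now 2.7333 [0.4823 0.4175 0.0267] [-1.5717e+00 -1.1000e-03  1.3919e+00] F [-2.3 -1.3 11.2] w 0.0388
row: 0.0009 -0.0001 0.0011 0.1 -173.3 0.1 | rows>=4.2
row: 0.0000 1.2619 0.0016 -436.1 -173.8 -46.2 | rows>=11.3
```

```bash
python3 plan.py .482 .4175 .2 1.392 .567 -.12 .2 0.117
```

```text
now 2.7333 [0.4823 0.4175 0.0267] [-1.5717e+00 -1.1000e-03  1.3919e+00] F [-2.3 -1.3 11.2] w 0.0388
row: 0.0009 -0.0001 0.0011 0.1 -173.3 0.1 | rows>=4.2
row: 0.0000 1.2749 0.0016 -513.7 -173.8 -179.2 | rows>=13.7
```

{"op": "send_rows", "data": {"series": "0 0 0 0 -30 0 0.3;0 0 0 0 -70 0 0.3;0 0 0 0 -110 0 0.3;0 0 0 0 -150 0 0.3;0 1.275 0 -514 -174 -179 0.3;0 1.275 0 -514 -174 -179 0.3;0 1.275 0 -514 -174 -179 0.3;0 1.275 0 -514 -174 -179 0.3;0 1.275 0 -514 -174 -179 0.3;0 1.275 0 -514 -174 -179 0.3;0 1.275 0 -514 -174 -179 0.3;0 1.275 0 -514 -174 -179 0.3;0 1.275 0 -514 -174 -179 0.3;0 1.275 0 -514 -174 -179 0.3;0 1.275 0 -514 -174 -179 0.3;0 1.275 0 -514 -174 -179 0.3;0 1.275 0 -514 -174 -179 0.3;0 1.275 0 -514 -174 -179 0.3;0 1.275 0 -514 -174 -179 0.3;0 1.275 0 -514 -174 -179 0.3", "force": 60}}

```text
clock: 4.4
position: [0.5664, -0.1204, 0.1994]
tool_rot: [-1.57, -0.0, 0.116]
force: [-0.1, -0.3, -1.7]
grip_width: 0.0385
```

```bash
python3 - <<'E'
from h import *
print({k:np.round(v,4) for k,v in monitor.observe().items() if k in('position','tool_rot','force','grip_width','clock')})
c,im=grab('wrist'); np.save('w3.npy',im); import pickle; pickle.dump(c,open('w3.pkl','wb')); save(im,'w3.png')
E
```

```text
{'clock': np.float64(4.4), 'position': array([ 0.5664, -0.1204,  0.1994]), 'tool_rot': array([-1.5702, -0.    ,  0.1163]), 'force': array([-0.1442, -0.3418, -1.7341]), 'grip_width': np.float64(0.0385)}
```

View pics/w3.png

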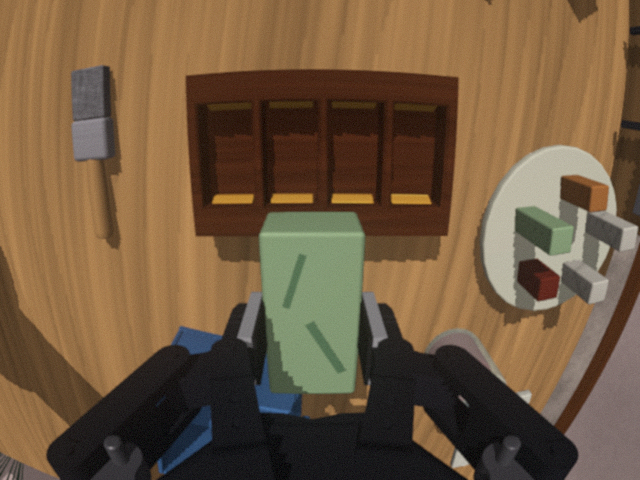

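```bash
python3 - <<'E'
from h import *
im=np.load('w3.npy'); save(im,'w3c.png',(180,60,470,245),2.75)
save(im,'w3d.png',(250,200,375,400),3)
E
```

```text
(no output)
```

View pics/w3c.png

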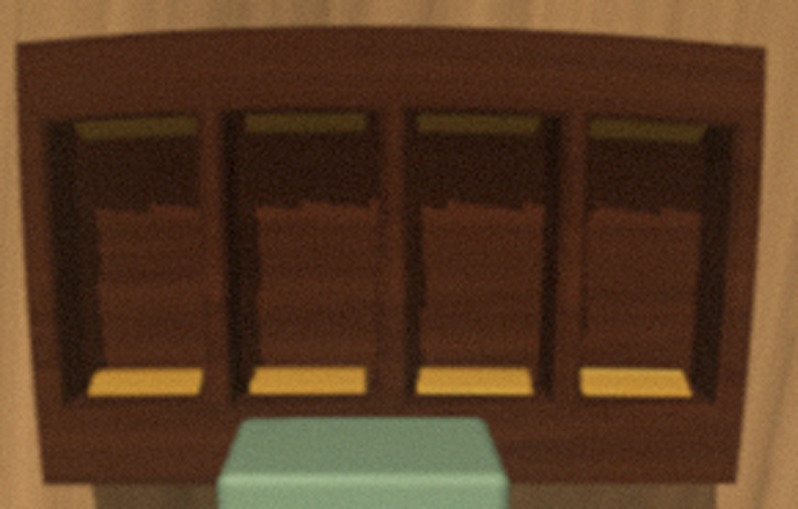

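View pics/w3d.png

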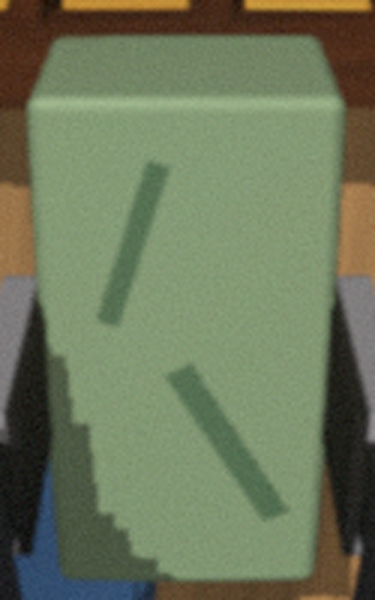

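```bash
cat > fits.py <<'E'
from h import *
def fit_tray(c,pts):  # pts order: near-base(-x,... ) as world order: (xmin,ymin),(xmax,ymin),(xmin,ymax),(xmax,ymax) ; tray x dir=~+-world y
    pts=np.array(pts,float)
    def pred(p):
        x,y,a,=p; u=np.array([np.cos(a),np.sin(a)]); v=np.array([-u[1],u[0]])
        Q=[[*(np.array([x,y])+su*.109*u+sv*.0675*v),.04] for sv in(-1,1) for su in(-1,1)]
        return proj(c,Q)
    r=least_squares(lambda p:(pred(p)-pts).ravel(),[.567,-.07,.117])
    return r.x,(pred(r.x)-pts).round(1)
def fit_held(c,top,bot,tcp,tr):
    # top: TL,TR,BL,BR px; bot: TL,TR (lower face front edge). stone pose in tool frame
    T=R.from_euler('xyz',tr); 
    def pred(p):
        tx,tz,h,a=p  # offset tool x,z ; h = height of stone middle along tool y (+ = down), a= rotation about tool y
        def pt(sx,sz,sy):
            v=R.from_rotvec([0,a,0]).apply([sx*.02,sy*.015,sz*.04])
            return tcp+T.apply(v+[tx,h,tz])
        return proj(c,[pt(-1,1,-1),pt(1,1,-1),pt(-1,-1,-1),pt(1,-1,-1),pt(-1,1,1),pt(1,1,1)])
    q=np.array(top+bot,float)
    r=least_squares(lambda p:(pred(p)-q).ravel(),[0,0,.011,0])
    return r.x,(pred(r.x)-q).round(1)
E
python3 - <<'E'
from fits import *; import pickle
c=pickle.load(open('w3.pkl','rb'))
print(fit_tray(c,[(196.4,235.6),(447.3,235.3),(186.2,76),(458.2,77.5)]))
s=monitor.observe(); tcp=np.array([0.5664,-0.1204,0.1994]);tr=[-1.5702,0,.1163]
print(fit_held(c,[(259.3,233.3),(364.7,234),(271.7,392.7),(355,392.7)],[(267.7,212.3),(356.7,212.3)],tcp,tr))
E
```

```text
(array([ 0.56815726, -0.07112416,  0.11725775]), array([[-0.6,  0.7],
       [ 0.6,  0.5],
       [-0.5, -0.5],
       [ 0.5, -0.4]]))
(array([-0.00143994, -0.00147877,  0.01471908, -0.00425336]), array([[-0.1,  0.8],
       [ 0.6, -0.4],
       [-0.6,  0. ],
       [ 0.1, -0.4],
       [ 0.4,  0.1],
       [-0.4, -0.3]]))
```

```bash
python3 plan.py .5952 -.0664 .085 .115
```

```text
now 4.45 [ 0.5664 -0.1195  0.1994] [-1.5701 -0.      0.1177] F [ 0.6 -0.3 -2. ] w 0.0385
row: -0.0007 0.0027 0.0000 34.8 114.4 49.3 | rows>=3.1
```

{"op": "send_rows", "data": {"series": "0 0.002 0 34.8 20 49.5 0.3;0 0.002 0 34.8 60 49.5 0.3;0 0.002 0 34.8 90 49.5 0.3;0 0.002 0 34.8 114 49.5 0.3;0 0.002 0 34.8 114 49.5 0.3;0 0.002 0 34.8 114 49.5 0.3;0 0.002 0 34.8 114 49.5 0.3"}}

```text
clock: 5.03
position: [0.5961, -0.067, 0.0871]
tool_rot: [-1.571, -0.002, 0.115]
force: [-0.2, -0.5, -1.4]
grip_width: 0.0383
```

```bash
python3 - <<'E'
from h import *
print({k:np.round(v,4) for k,v in monitor.observe().items() if k in('position','tool_rot','force','grip_width','clock')})
c,im=grab('wrist'); save(im,'w4.png')
E
```

```text
{'clock': np.float64(5.0333), 'position': array([ 0.5961, -0.067 ,  0.0871]), 'tool_rot': array([-1.5711, -0.0018,  0.1154]), 'force': array([-0.1599, -0.4992, -1.4125]), 'grip_width': np.float64(0.0383)}
```

View pics/w4.png

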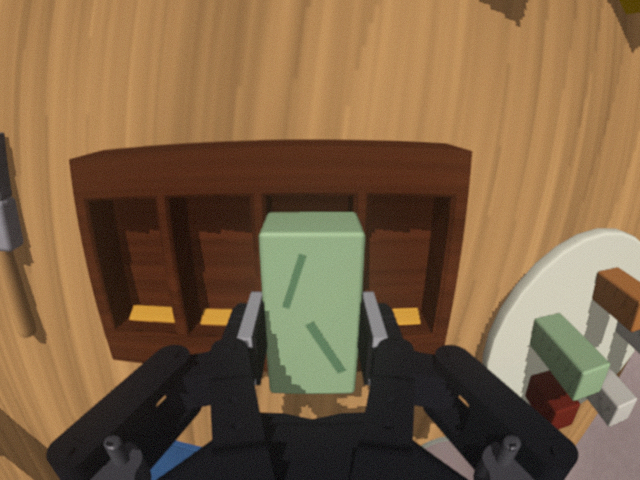

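{"op": "send_rows", "data": {"series": "0 0 0 -0.5 8 0.5 0.3;0 0 0 -0.5 14 0.5 0.3;0 0 0 -0.5 20 0.5 0.3;0 0 0 -0.5 26 0.5 0.3;0 0 0 -0.5 30 0.5 0.3;0 0 0 -0.5 30 0.5 0.3"}}

```text
clock: 5.58
position: [0.5942, -0.0669, 0.0542]
tool_rot: [-1.571, 0.001, 0.115]
force: [-0.7, 0.1, -1.8]
grip_width: 0.0387
```

```bash
python3 - <<'E'
from h import *
print({k:np.round(v,4) for k,v in monitor.observe().items() if k in('position','tool_rot','force','grip_width','clock')})
c,im=grab('wrist'); save(im,'w5.png')
E
```

```text
{'clock': np.float64(5.5833), 'position': array([ 0.5942, -0.0669,  0.0542]), 'tool_rot': array([-1.5706e+00,  1.5000e-03,  1.1480e-01]), 'force': array([-0.6966,  0.1366, -1.7913]), 'grip_width': np.float64(0.0387)}
```

View pics/w5.png

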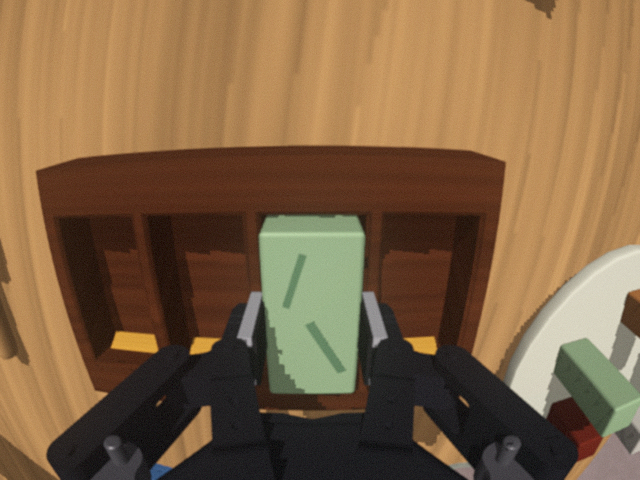

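{"op": "send_rows", "data": {"series": "0 0 0 0 1 0 0.7;0 0 0 0 1 0 0.7;0 0 0 0 1 0 0.7;0 0 0 0 1 0 0.7;0 0 0 0 1 0 0.7;0 0 0 0 -20 0 0.7;0 0 0 0 -50 0 0.7;0 0 0 0 -50 0 0;0 0 0 0 -50 0 0;0 0 0 0 -50 0 0;0 0 0 0 -50 0 0;0 0 0 0 -50 0 0;0 0 0 0 -50 0 0;0 0 0 0 -50 0 0"}}

```text
clock: 6.8
position: [0.5945, -0.0668, 0.1048]
tool_rot: [-1.571, 0.001, 0.115]
force: [-0.0, -0.1, -0.1]
grip_width: 0.0002
```

```bash
python3 - <<'E'
from h import *
print({k:np.round(v,4) for k,v in monitor.observe().items() if k in('position','tool_rot','force','grip_width','clock')})
c,im=grab('wrist'); save(im,'w6.png')
E
```

```text
{'clock': np.float64(6.8), 'position': array([ 0.5945, -0.0668,  0.1048]), 'tool_rot': array([-1.5708e+00,  8.0000e-04,  1.1500e-01]), 'force': array([-0.0349, -0.0743, -0.0933]), 'grip_width': np.float64(0.0002)}
```

View pics/w6.png

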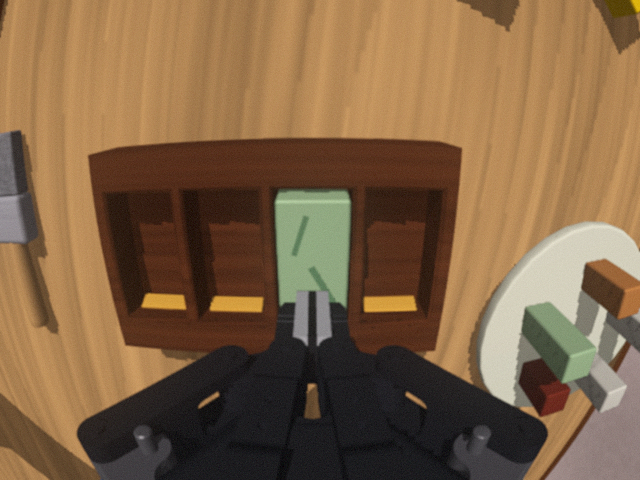

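{"op": "send_rows", "data": {"series": "0 0 0 0 25 -1 0;0 0 0 0 40 -1 0;0 0 0 0 46 -1 0;0 0 0 0 49 -1 0;0 0 0 0 51.5 -1 0;0 0 0 0 51.5 -1 0"}}

```text
clock: 7.35
position: [0.5948, -0.0677, 0.0539]
tool_rot: [-1.571, 0.0, 0.115]
force: [-0.0, -0.0, 0.0]
grip_width: -0.0002
```

{"op": "send_rows", "data": {"series": "0 0 0 0 1.5 0 0;0 0 0 0 3 0 0;0 0 0 0 3 0 0"}}

```text
clock: 7.6
position: [0.5951, -0.0682, 0.0511]
tool_rot: [-1.571, -0.001, 0.115]
force: [0.3, -0.7, 1.3]
grip_width: -0.0002
```

{"op": "send_rows", "data": {"series": "0 0 0 0 1.5 0 0;0 0 0 0 3 0 0;0 0 0 0 3 0 0"}}

```text
clock: 7.85
position: [0.5954, -0.0682, 0.0508]
tool_rot: [-1.57, -0.002, 0.114]
force: [-17.1, 2.9, 58.4]
grip_width: 0.0002
```

```bash
python3 - <<'E'
from h import *
print({k:np.round(v,4) for k,v in monitor.observe().items() if k in('position','tool_rot','force','grip_width','clock')})
c,im=grab('wrist'); save(im,'w7.png',(180,150,440,350),3)
c,im=grab('side'); save(im,'s7.png',(220,180,360,280),5)
E
```

```text
{'clock': np.float64(7.85), 'position': array([ 0.5954, -0.0682,  0.0508]), 'tool_rot': array([-1.5704, -0.0016,  0.1143]), 'force': array([-17.084 ,   2.9432,  58.3681]), 'grip_width': np.float64(0.0002)}
```

View pics/w7.png

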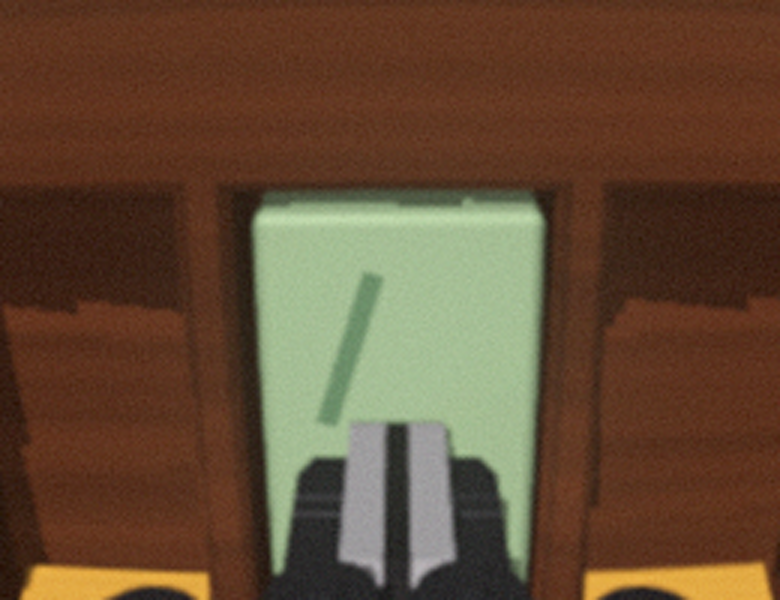

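View pics/s7.png

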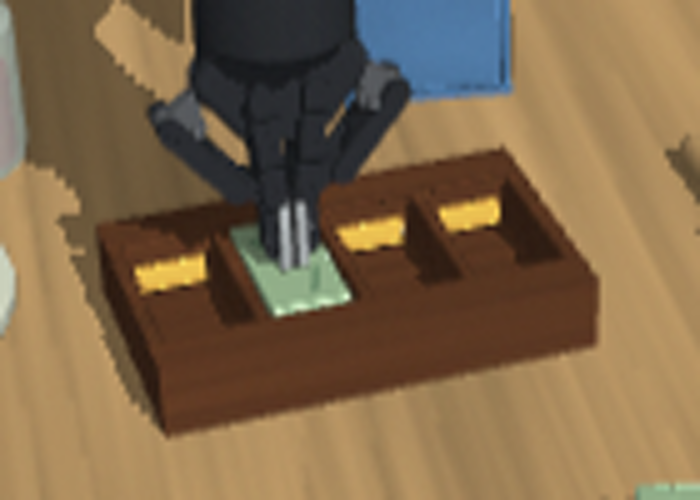

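{"op": "send_rows", "data": {"series": "0 0 0 0 -4 0 0;0 0 0 0 -40 0 0;0 0 0 0 -80 0 0.9;0 0 0 0 -110 0 0.9;0 0 0 0 -130 0 0.9;0 0 0 0 -130 0 0.9"}}

```text
clock: 8.45
position: [0.5968, -0.0681, 0.1822]
tool_rot: [-1.572, -0.006, 0.115]
force: [0.6, 0.0, 0.9]
grip_width: 0.0481
```

```bash
python3 loc.py wrist top; python3 - <<'E'
from h import *
print({k:np.round(v,4) for k,v in monitor.observe().items() if k in('position','tool_rot','force','grip_width','clock')})
c,im=grab('wrist'); save(im,'w8.png',(120,80,440,320),2.5)
E
```

```text
wrist [309. 215.] 5280 green [ 0.5944 -0.0717  1.6864] iou 0.952
wrist [509. 299.] 2833 red [ 0.8075 -0.1289  2.4989] iou 0.645
top [290. 181.] 523 green [0.6689 0.1541 2.8757] iou 0.91
top [241. 214.] 528 green [0.5829 0.2776 0.2388] iou 0.904
top [235. 272.] 523 red [0.4362 0.2887 3.2162] iou 0.856
top [287. 271.] 483 red [0.4406 0.159  2.9374] iou 0.847
{'clock': np.float64(8.55), 'position': array([ 0.5951, -0.0677,  0.1783]), 'tool_rot': array([-1.5708e+00, -1.4000e-03,  1.1510e-01]), 'force': array([ 0.7082, -0.771 , -0.7119]), 'grip_width': np.float64(0.0627)}
```

View pics/w8.png

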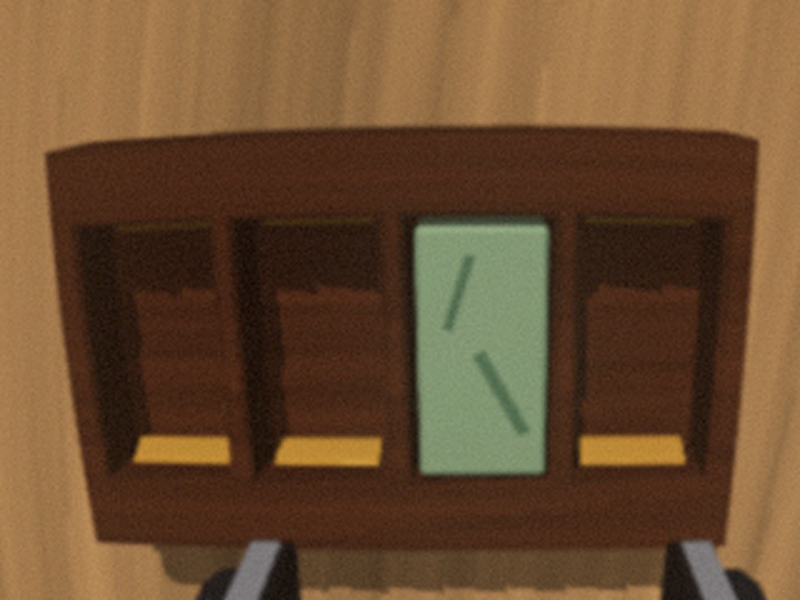

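```bash
python3 plan.py .5825 .277 .18 1.79
```

```text
now 8.6 [ 0.5946 -0.0677  0.1774] [-1.5707e+00  3.0000e-04  1.1510e-01] F [-0.5  0.  -0.3] w 0.0701
row: -0.0004 -1.6749 -0.0001 27.5 -2.6 343.8 | rows>=13.4
```

{"op": "send_rows", "data": {"series": "0 -1.675 0 27.5 -3 344 1;0 -1.675 0 27.5 -3 344 1;0 -1.675 0 27.5 -3 344 1;0 -1.675 0 27.5 -3 344 1;0 -1.675 0 27.5 -3 344 1;0 -1.675 0 27.5 -3 344 1;0 -1.675 0 27.5 -3 344 1;0 -1.675 0 27.5 -3 344 1;0 -1.675 0 27.5 -3 344 1;0 -1.675 0 27.5 -3 344 1;0 -1.675 0 27.5 -3 344 1;0 -1.675 0 27.5 -3 344 1;0 -1.675 0 27.5 -3 344 1;0 -1.675 0 27.5 -3 344 1;0 -1.675 0 27.5 -3 344 1;0 -1.675 0 27.5 -3 344 1"}}

```text
clock: 9.93
position: [0.5824, 0.2767, 0.1796]
tool_rot: [-1.569, 0.0, 1.788]
force: [0.2, -0.1, 0.7]
grip_width: 0.0854
```

```bash
python3 loc.py wrist; python3 plan.py .5825 .277 .025 1.79;  python3 - <<'E'
from h import *
c,im=grab('wrist'); save(im,'w9.png')
E
```

```text
wrist [201.  28.] 3434 red [0.4367 0.1588 2.9756] iou 0.878
wrist [368.  41.] 4491 red [0.4315 0.2891 3.2254] iou 0.893
wrist [313. 212.] 4853 green [0.5808 0.2777 0.2279] iou 0.94
wrist [164. 272.] 3723 green [0.6675 0.1537 2.8289] iou 0.918
now 9.9833 [0.5824 0.2769 0.1798] [-1.5694e+00  1.0000e-04  1.7874e+00] F [-0.7 -0.5  0. ] w 0.0854
row: -0.0014 -0.0026 -0.0001 0.1 154.8 -0.3 | rows>=3.7
```

View pics/w9.png

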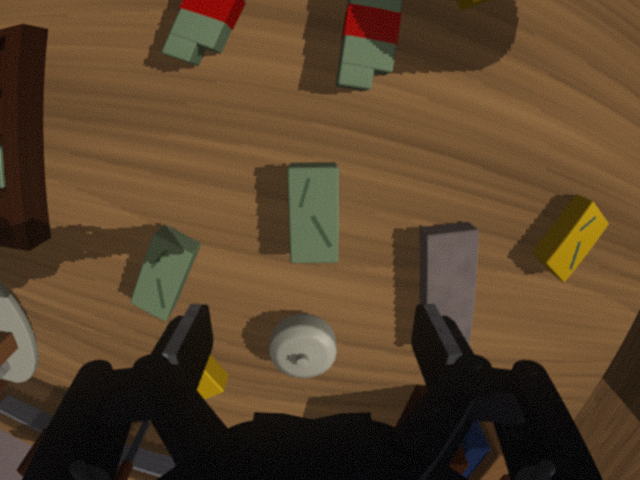

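{"op": "send_rows", "data": {"series": "0 -0.011 0 1 40 1.4 1;0 -0.011 0 1 80 1.4 1;0 -0.011 0 1 115 1.4 1;0 -0.011 0 1 135 1.4 1;0 -0.011 0 1 150 1.4 1;0 -0.011 0 1 154 1.4 1;0 -0.011 0 1 154 1.4 1;0 -0.011 0 1 154 1.4 0.3;0 -0.011 0 1 154 1.4 0.3;0 -0.011 0 1 154 1.4 0.3;0 -0.011 0 1 154 1.4 0.3;0 -0.011 0 1 154 1.4 0.3;0 -0.011 0 1 154 1.4 0.3;0 -0.011 0 1 154 1.4 0.3;0 -0.011 0 1 154 1.4 0.3"}}

```text
clock: 11.28
position: [0.5817, 0.2779, 0.0282]
tool_rot: [-1.572, -0.0, 1.801]
force: [-2.6, -2.6, 12.6]
grip_width: 0.0384
```

```bash
python3 plan.py .5808 .2777 .15 1.799 .540 -.12 .2 .117
```

```text
now 11.2833 [0.5817 0.2779 0.0282] [-1.5723e+00 -2.0000e-04  1.8008e+00] F [-2.6 -2.6 12.6] w 0.0384
row: 0.0015 0.0018 0.0002 0.1 -121.8 0.7 | rows>=2.9
row: 0.0009 1.6838 0.0014 -377.9 -172.1 131.1 | rows>=13.5
```

{"op": "send_rows", "data": {"series": "0 0 0 0 -30 0 0.3;0 0 0 0 -70 0 0.3;0 0 0 0 -110 0 0.3;0 0 0 0 -150 0 0.3;0 1.684 0 -378 -174 131 0.3;0 1.684 0 -378 -174 131 0.3;0 1.684 0 -378 -174 131 0.3;0 1.684 0 -378 -174 131 0.3;0 1.684 0 -378 -174 131 0.3;0 1.684 0 -378 -174 131 0.3;0 1.684 0 -378 -174 131 0.3;0 1.684 0 -378 -174 131 0.3;0 1.684 0 -378 -174 131 0.3;0 1.684 0 -378 -174 131 0.3;0 1.684 0 -378 -174 131 0.3;0 1.684 0 -378 -174 131 0.3;0 1.684 0 -378 -174 131 0.3;0 1.684 0 -378 -174 131 0.3;0 1.684 0 -378 -174 131 0.3;0 1.684 0 -378 -174 131 0.3"}}

```text
clock: 12.95
position: [0.5399, -0.12, 0.2011]
tool_rot: [-1.571, -0.0, 0.12]
force: [0.1, -0.0, -2.0]
grip_width: 0.0381
```

```bash
python3 - <<'E'
from h import *
c,im=grab('wrist'); np.save('w10.npy',im); import pickle; pickle.dump(c,open('w10.pkl','wb'))
print({k:np.round(v,4) for k,v in monitor.observe().items() if k in('position','tool_rot','force','grip_width','clock')})
save(im,'w10.png'); save(im,'w10d.png',(230,190,400,410),2.7)
E
```

```text
{'clock': np.float64(13.0), 'position': array([ 0.5398, -0.12  ,  0.201 ]), 'tool_rot': array([-1.5707e+00, -3.0000e-04,  1.1990e-01]), 'force': array([ 0.4135,  0.4439, -1.4091]), 'grip_width': np.float64(0.0383)}
```

View pics/w10.png

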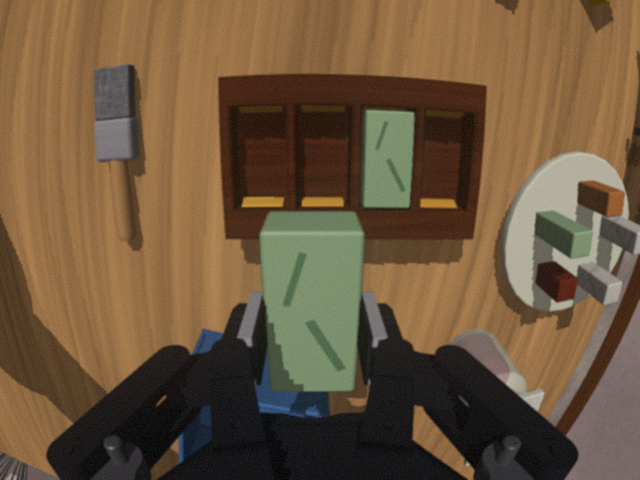

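View pics/w10d.png

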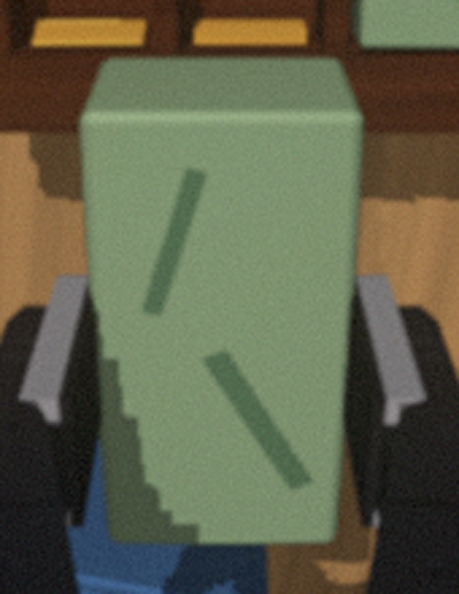

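```bash
python3 plan.py .5428 -.0712 .085 .116; python3 - <<'E'
from fits import *; import pickle
c=pickle.load(open('w10.pkl','rb'))
print(fit_held(c,[(260.4,233.3),(363.7,233.7),(270,390.7),(354.4,390.7)],[(268.5,212.2),(357,212.2)],np.array([.5398,-.12,.201]),[-1.5707,0,.1199]))
E
```

```text
now 13.0 [ 0.5398 -0.12    0.201 ] [-1.5707e+00 -3.0000e-04  1.1990e-01] F [ 0.4  0.4 -1.4] w 0.0383
row: -0.0001 0.0039 0.0003 8.7 116.0 48.1 | rows>=3.0
(array([-0.00154364, -0.00193123,  0.01654738,  0.00230746]), array([[-0.3,  0.2],
       [ 1.1, -0.1],
       [ 0.6,  0. ],
       [-0.6,  0. ],
       [ 0.2, -0.1],
       [-1.1, -0. ]]))
```

Same held pose as last time; lower in straight.

{"op": "send_rows", "data": {"series": "0 0.004 0 8.7 20 48 0.3;0 0.004 0 8.7 60 48 0.3;0 0.004 0 8.7 90 48 0.3;0 0.004 0 8.7 110 48 0.3;0 0.004 0 8.7 116 48 0.3;0 0.004 0 8.7 116 48 0.3;0 0.004 0 8.7 124 48 0.3;0 0.004 0 8.7 132 48 0.3;0 0.004 0 8.7 140 48 0.3;0 0.004 0 8.7 146 48 0.3;0 0.004 0 8.7 146 48 0.3"}}

```text
clock: 13.92
position: [0.5428, -0.0717, 0.054]
tool_rot: [-1.571, 0.0, 0.113]
force: [-0.2, 0.8, -2.6]
grip_width: 0.0383
```

```bash
python3 - <<'E'
from h import *
c,im=grab('wrist'); save(im,'w11.png')
print({k:np.round(v,4) for k,v in monitor.observe().items() if k in('position','tool_rot','force','grip_width','clock')})
E
```

```text
{'clock': np.float64(13.9667), 'position': array([ 0.5428, -0.0716,  0.0545]), 'tool_rot': array([-1.5708e+00,  5.0000e-04,  1.1280e-01]), 'force': array([ 0.0959, -0.502 , -2.0268]), 'grip_width': np.float64(0.0386)}
```

View pics/w11.png

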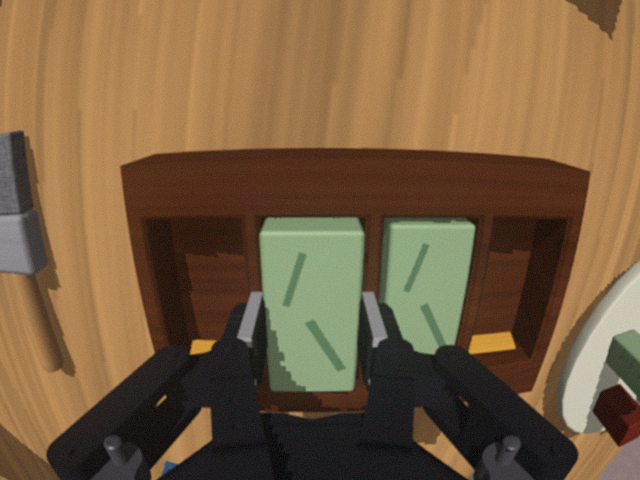

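{"op": "send_rows", "data": {"series": "0 0 0 0 0 0 0.7;0 0 0 0 0 0 0.7;0 0 0 0 0 0 0.7;0 0 0 0 0 0 0.7;0 0 0 0 0 0 0.7;0 0 0 0 -20 0 0.7;0 0 0 0 -50 -2.5 0.7;0 0 0 0 -50 -2.5 0;0 0 0 0 -50 -2.5 0;0 0 0 0 -50 -2.5 0;0 0 0 0 -50 -2.5 0;0 0 0 0 -50 -2.5 0;0 0 0 0 -50 -2.5 0;0 0 0 0 -50 -2.5 0;0 0 0 0 -30 -2.5 0;0 0 0 0 -12 -2.5 0;0 0 0 0 -6 -2.5 0;0 0 0 0 -3 -2.5 0;0 0 0 0 0 -2.5 0;0 0 0 0 0 -2.5 0"}}

```text
clock: 15.63
position: [0.5431, -0.0734, 0.0548]
tool_rot: [-1.57, 0.001, 0.113]
force: [-0.5, 0.5, 1.0]
grip_width: 0.0002
```

{"op": "send_rows", "data": {"series": "0 0 0 0 1.5 0 0;0 0 0 0 3 0 0;0 0 0 0 4.3 0 0;0 0 0 0 4.3 0 0"}}

```text
clock: 15.97
position: [0.5434, -0.0737, 0.0511]
tool_rot: [-1.57, -0.0, 0.113]
force: [-1.4, 4.7, 9.6]
grip_width: 0.0001
```

{"op": "send_rows", "data": {"series": "0 0 0 0 1.2 0 0;0 0 0 0 1.2 0 0;0 0 0 0 1.2 0 0"}}

```text
clock: 16.22
position: [0.5435, -0.0737, 0.0509]
tool_rot: [-1.57, -0.001, 0.113]
force: [-9.4, 6.5, 37.7]
grip_width: -0.0
```

{"op": "send_rows", "data": {"series": "0 0 0 0 -4 0 0;0 0 0 0 -40 0 0;0 0 0 0 -80 0 0.9;0 0 0 0 -110 0 0.9;0 0 0 0 -130 0 0.9;0 0 0 0 -130 0 0.9"}}

```text
clock: 16.72
position: [0.5449, -0.0745, 0.1834]
tool_rot: [-1.572, -0.006, 0.113]
force: [0.5, -0.3, 0.9]
grip_width: 0.0484
```

```bash
python3 - <<'E'
from h import *
print({k:np.round(v,4) for k,v in monitor.observe().items() if k in('position','tool_rot','force','grip_width','clock')})
c,im=grab('wrist'); save(im,'w12.png',(120,80,440,320),2.5)
E
python3 loc.py wrist top; python3 plan.py .668 .154 .18 1.29
```

```text
{'clock': np.float64(16.7167), 'position': array([ 0.5449, -0.0745,  0.1834]), 'tool_rot': array([-1.5717, -0.0058,  0.1125]), 'force': array([ 0.4869, -0.3188,  0.8579]), 'grip_width': np.float64(0.0484)}
wrist [508.   6.] 555 green [ 0.6676  0.1583 -0.3411] iou 0.946
wrist [311. 216.] 5360 green [ 0.5425 -0.078   1.6803] iou 0.947
wrist [376. 215.] 5350 green [ 0.5967 -0.0714  1.6851] iou 0.973
wrist [557. 286.] 2096 green [ 0.8141 -0.1242  2.7522] iou 0.802
wrist [557. 335.] 436 red [ 0.8817 -0.183   3.5101] iou 0.255
top [290. 181.] 525 green [0.669  0.1541 2.8769] iou 0.913
top [235. 272.] 524 red [0.436  0.2885 3.2199] iou 0.858
top [287. 271.] 483 red [0.4406 0.159  2.9374] iou 0.847
now 16.8667 [ 0.5429 -0.0739  0.1789] [-1.5708e+00  3.0000e-04  1.1310e-01] F [0.1 0.1 0.1] w 0.0702
row: -0.0002 -1.1769 -0.0002 150.0 -1.1 212.4 | rows>=9.4
```

View pics/w12.png

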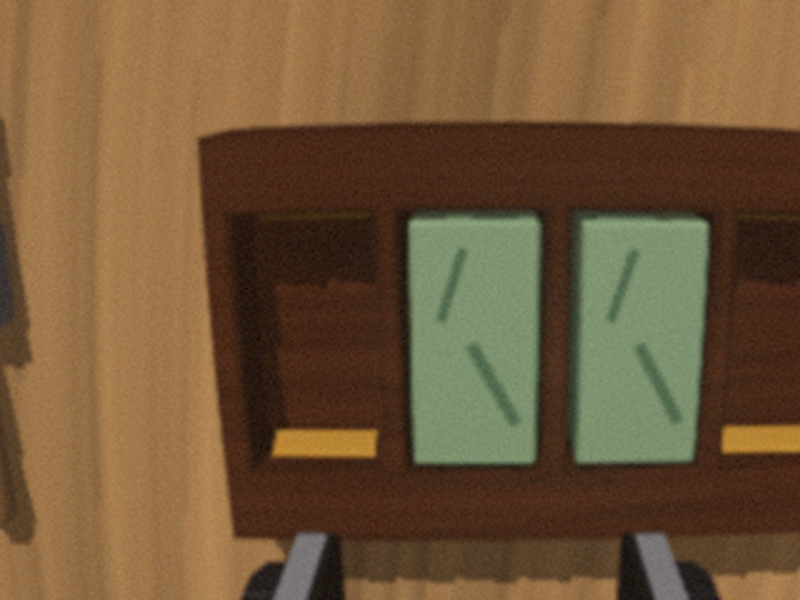

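{"op": "send_rows", "data": {"series": "0 -1.19 0 150 -1 212.5 1;0 -1.19 0 150 -1 212.5 1;0 -1.19 0 150 -1 212.5 1;0 -1.19 0 150 -1 212.5 1;0 -1.19 0 150 -1 212.5 1;0 -1.19 0 150 -1 212.5 1;0 -1.19 0 150 -1 212.5 1;0 -1.19 0 150 -1 212.5 1;0 -1.19 0 150 -1 212.5 1;0 -1.19 0 150 -1 212.5 1;0 -1.19 0 150 -1 212.5 1;0 -1.19 0 150 -1 212.5 1"}}

```text
clock: 17.87
position: [0.6678, 0.1537, 0.1789]
tool_rot: [-1.569, 0.001, 1.3]
force: [-0.0, -0.5, 0.1]
grip_width: 0.0859
```

```bash
python3 loc.py wrist;  python3 - <<'E'
from h import *
c,im=grab('wrist'); save(im,'w13.png')
E
python3 plan.py .668 .154 .025 1.306
```

```text
wrist [ 36. 160.] 2780 green [ 0.5384 -0.0996  1.6737] iou 0.835
wrist [313. 213.] 4891 green [0.6668 0.1541 2.8505] iou 0.945
wrist [ 59. 211.] 2832 green [ 0.5958 -0.0928  1.7099] iou 0.84
now 17.9667 [0.668  0.1539 0.1795] [-1.5698e+00  6.0000e-04  1.3002e+00] F [ 0.4 -0.1 -0.6] w 0.0854
row: -0.0010 -0.0058 -0.0005 0.2 154.5 -0.1 | rows>=3.7
```

View pics/w13.png

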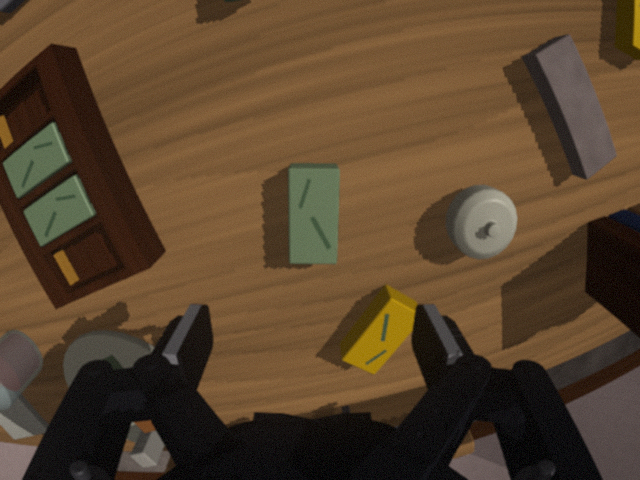

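{"op": "send_rows", "data": {"series": "0 0.015 0 -0.3 40 1.2 1;0 0.015 0 -0.3 80 1.2 1;0 0.015 0 -0.3 115 1.2 1;0 0.015 0 -0.3 135 1.2 1;0 0.015 0 -0.3 150 1.2 1;0 0.015 0 -0.3 154 1.2 1;0 0.015 0 -0.3 154 1.2 1;0 0.015 0 -0.3 154 1.2 0.3;0 0.015 0 -0.3 154 1.2 0.3;0 0.015 0 -0.3 154 1.2 0.3;0 0.015 0 -0.3 154 1.2 0.3;0 0.015 0 -0.3 154 1.2 0.3;0 0.015 0 -0.3 154 1.2 0.3;0 0.015 0 -0.3 154 1.2 0.3;0 0.015 0 -0.3 154 1.2 0.3"}}

```text
clock: 19.22
position: [0.6676, 0.1543, 0.0278]
tool_rot: [-1.572, -0.001, 1.288]
force: [-2.7, -1.6, 11.8]
grip_width: 0.0385
```

```bash
python3 plan.py .667 .154 .15 1.285 .6468 -.112 .2 .117
```

```text
now 19.2167 [0.6676 0.1543 0.0278] [-1.5721e+00 -9.0000e-04  1.2878e+00] F [-2.7 -1.6 11.8] w 0.0385
row: 0.0013 0.0028 0.0009 -0.3 -122.2 0.3 | rows>=2.9
row: 0.0006 1.1708 0.0016 -261.4 -172.4 -54.6 | rows>=9.4
```

```bash
python3 plan.py .4911 -.126 .2 .117
```

```text
now 19.2167 [0.6676 0.1543 0.0278] [-1.5721e+00 -9.0000e-04  1.2878e+00] F [-2.7 -1.6 11.8] w 0.0385
row: 0.0006 1.1708 0.0016 -318.3 -172.7 91.0 | rows>=9.4
```

{"op": "send_rows", "data": {"series": "0 0 0 0 -30 0 0.3;0 0 0 0 -70 0 0.3;0 0 0 0 -110 0 0.3;0 0 0 0 -150 0 0.3;0 1.171 0 -318 -174 91 0.3;0 1.171 0 -318 -174 91 0.3;0 1.171 0 -318 -174 91 0.3;0 1.171 0 -318 -174 91 0.3;0 1.171 0 -318 -174 91 0.3;0 1.171 0 -318 -174 91 0.3;0 1.171 0 -318 -174 91 0.3;0 1.171 0 -318 -174 91 0.3;0 1.171 0 -318 -174 91 0.3;0 1.171 0 -318 -174 91 0.3;0 1.171 0 -318 -174 91 0.3;0 1.171 0 -318 -174 91 0.3;0 1.171 0 -318 -174 91 0.3"}}

```text
clock: 20.63
position: [0.4911, -0.1254, 0.2004]
tool_rot: [-1.571, -0.0, 0.12]
force: [-0.1, -0.0, -2.0]
grip_width: 0.0385
```

```bash
python3 - <<'E'
from h import *
c,im=grab('wrist'); 
save(im,'w14.png'); 
E
python3 plan.py .4911 -.0772 .085 .115
```

```text
now 20.6833 [ 0.491  -0.1255  0.2003] [-1.5707e+00 -1.0000e-04  1.1950e-01] F [ 0.  -0.3 -1.8] w 0.0379
row: -0.0001 0.0045 0.0001 5.8 115.3 48.0 | rows>=3.0
```

View pics/w14.png

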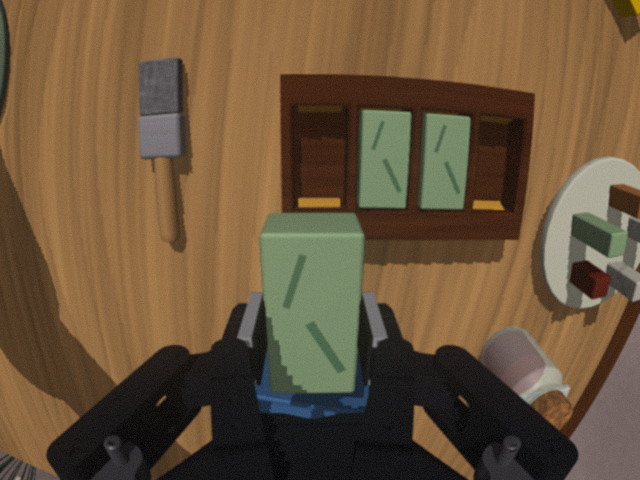

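{"op": "send_rows", "data": {"series": "0 0.004 0 5.8 20 48 0.3;0 0.004 0 5.8 60 48 0.3;0 0.004 0 5.8 90 48 0.3;0 0.004 0 5.8 110 48 0.3;0 0.004 0 5.8 116 48 0.3;0 0.004 0 5.8 116 48 0.3;0 0.004 0 5.8 124 48 0.3;0 0.004 0 5.8 132 48 0.3;0 0.004 0 5.8 140 48 0.3;0 0.004 0 5.8 146 48 0.3;0 0.004 0 5.8 146 48 0.3"}}

```text
clock: 21.6
position: [0.4907, -0.0775, 0.0534]
tool_rot: [-1.571, 0.001, 0.113]
force: [-1.3, -0.1, -1.5]
grip_width: 0.0384
```

```bash
python3 - <<'E'
from h import *
c,im=grab('wrist'); save(im,'w15.png')
print({k:np.round(v,4) for k,v in monitor.observe().items() if k in('position','tool_rot','force','grip_width','clock')})
E
```

```text
{'clock': np.float64(21.65), 'position': array([ 0.4908, -0.0776,  0.0539]), 'tool_rot': array([-1.5707e+00,  6.0000e-04,  1.1290e-01]), 'force': array([-0.4903,  0.152 , -2.1385]), 'grip_width': np.float64(0.0384)}
```

View pics/w15.png

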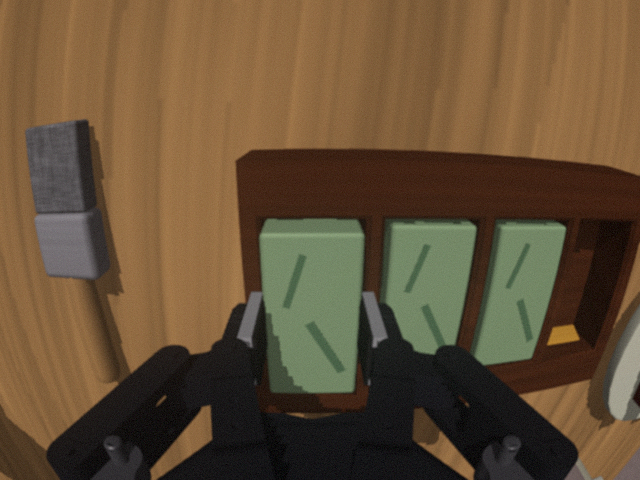

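Third stone is in recess; release, close and press.

{"op": "send_rows", "data": {"series": "0 0 0 0 0 0 0.7;0 0 0 0 0 0 0.7;0 0 0 0 0 0 0.7;0 0 0 0 0 0 0.7;0 0 0 0 0 0 0.7;0 0 0 0 -20 0 0.7;0 0 0 0 -50 -2.5 0.7;0 0 0 0 -50 -2.5 0;0 0 0 0 -50 -2.5 0;0 0 0 0 -50 -2.5 0;0 0 0 0 -50 -2.5 0;0 0 0 0 -50 -2.5 0;0 0 0 0 -50 -2.5 0;0 0 0 0 -50 -2.5 0;0 0 0 0 -30 -2.5 0;0 0 0 0 -12 -2.5 0;0 0 0 0 -6 -2.5 0;0 0 0 0 -3 -2.5 0;0 0 0 0 0 -2.5 0;0 0 0 0 0 -2.5 0"}}

```text
clock: 23.32
position: [0.4912, -0.0796, 0.0543]
tool_rot: [-1.57, 0.001, 0.113]
force: [0.6, 0.1, 0.2]
grip_width: 0.0002
```

{"op": "send_rows", "data": {"series": "0 0 0 0 1.5 0 0;0 0 0 0 3 0 0;0 0 0 0 4.3 0 0;0 0 0 0 4.3 0 0;0 0 0 0 4.8 0 0;0 0 0 0 4.8 0 0"}}

```text
clock: 23.82
position: [0.4916, -0.0797, 0.0509]
tool_rot: [-1.57, -0.001, 0.113]
force: [-8.2, 5.8, 37.5]
grip_width: -0.0004
```

{"op": "send_rows", "data": {"series": "0 0 0 0 -4 0 0;0 0 0 0 -40 0 0;0 0 0 0 -80 0 0.9;0 0 0 0 -110 0 0.9;0 0 0 0 -130 0 0.9;0 0 0 0 -130 0 0.9"}}

```text
clock: 24.32
position: [0.493, -0.0805, 0.1835]
tool_rot: [-1.572, -0.006, 0.112]
force: [0.4, -1.1, 0.4]
grip_width: 0.0483
```

```bash
python3 - <<'E'
from h import *
c,im=grab('wrist'); save(im,'w16.png',(200,80,520,320),2.5)
E
python3 loc.py top; python3 plan.py .437 .160 .18 1.367
```

```text
top [373. 209.] 391 green [ 0.5984 -0.0516  1.6981] iou 0.663
top [235. 272.] 523 red [0.4362 0.2887 3.185 ] iou 0.857
top [287. 271.] 484 red [0.4405 0.159  2.9246] iou 0.846
now 24.4167 [ 0.4916 -0.0801  0.1801] [-1.571  -0.0016  0.1129] F [ 0.2 -0.8  0.3] w 0.0629
row: 0.0012 -1.2541 0.0013 -27.2 0.1 244.7 | rows>=10.0
```

View pics/w16.png

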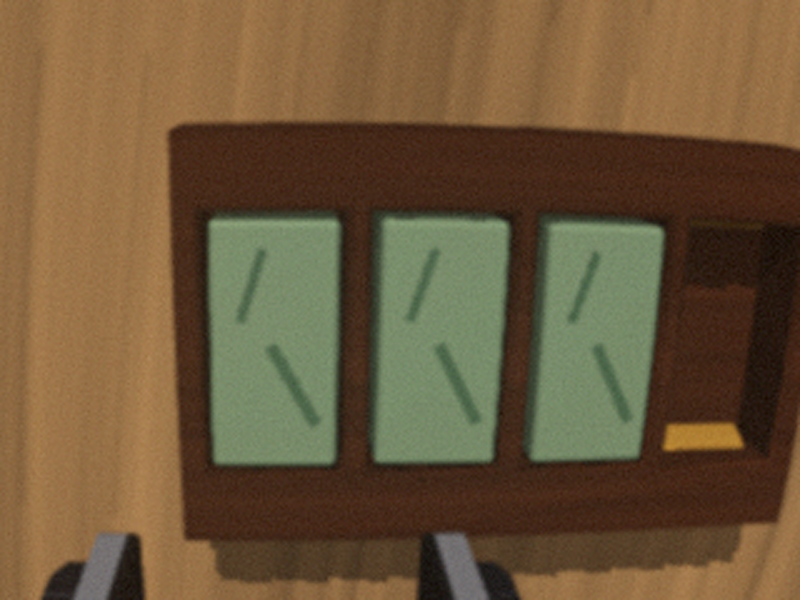

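{"op": "send_rows", "data": {"series": "0 -1.254 0 -27 0 245 1;0 -1.254 0 -27 0 245 1;0 -1.254 0 -27 0 245 1;0 -1.254 0 -27 0 245 1;0 -1.254 0 -27 0 245 1;0 -1.254 0 -27 0 245 1;0 -1.254 0 -27 0 245 1;0 -1.254 0 -27 0 245 1;0 -1.254 0 -27 0 245 1;0 -1.254 0 -27 0 245 1;0 -1.254 0 -27 0 245 1;0 -1.254 0 -27 0 245 1;0 -1.254 0 -27 0 245 1"}}

```text
clock: 25.5
position: [0.4367, 0.1601, 0.179]
tool_rot: [-1.57, 0.001, 1.362]
force: [-0.9, -1.0, 0.4]
grip_width: 0.0856
```

```bash
python3 loc.py wrist;  python3 - <<'E'
from h import *
c,im=grab('wrist'); save(im,'w17.png')
E
python3 plan.py .437 .16 .025 1.367
```

```text
wrist [460. 180.] 4416 red [0.4343 0.2905 0.0977] iou 0.834
wrist [311. 214.] 4566 red [0.4391 0.159  2.9317] iou 0.882
wrist [ 91. 320.] 2157 green [ 0.503  -0.1083  1.6954] iou 0.749
wrist [116. 355.] 1044 green [ 0.5527 -0.1047  1.984 ] iou 0.427
now 25.6 [0.4368 0.1603 0.1793] [-1.5705e+00  3.0000e-04  1.3639e+00] F [ 0.4 -0.5  1.3] w 0.0854
row: -0.0003 -0.0031 -0.0003 -0.2 154.3 -0.3 | rows>=3.7
```

View pics/w17.png

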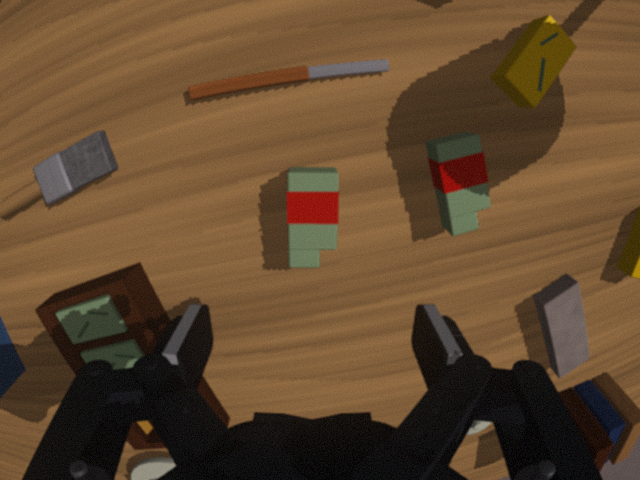

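{"op": "send_rows", "data": {"series": "0 -0.003 0 0 40 0 1;0 -0.003 0 0 80 0 1;0 -0.003 0 0 115 0 1;0 -0.003 0 0 135 0 1;0 -0.003 0 0 150 0 1;0 -0.003 0 0 154 0 1;0 -0.003 0 0 154 0 1;0 -0.003 0 0 154 0 0.3;0 -0.003 0 0 154 0 0.3;0 -0.003 0 0 154 0 0.3;0 -0.003 0 0 154 0 0.3;0 -0.003 0 0 154 0 0.3;0 -0.003 0 0 154 0 0.3;0 -0.003 0 0 154 0 0.3;0 -0.003 0 0 154 0 0.3"}}

```text
clock: 26.85
position: [0.4374, 0.1605, 0.0266]
tool_rot: [-1.572, -0.001, 1.369]
force: [-3.2, -0.1, 18.5]
grip_width: 0.0386
```

```bash
python3 - <<'E'
from h import *
c=cam('top'); P=unproj(c,[(473.3,215),(537.3,220),(536,276),(470,270)],.095); print(P.round(4),P.mean(0))
for i in range(4):
    e=P[(i+1)%4]-P[i]; print(np.linalg.norm(e),np.arctan2(e[1],e[0]))
E
python3 plan.py .49 -.345 .22 1.4
```

```text
[[ 0.5706 -0.2905  0.095 ]
 [ 0.5606 -0.4455  0.095 ]
 [ 0.4254 -0.4346  0.095 ]
 [ 0.4378 -0.2776  0.095 ]] [ 0.49861562 -0.36206415  0.095     ]
0.15537686018614422 -1.6351946773696193
0.135677008921108 3.061290898508457
0.15747504501189238 1.491889620518665
0.13344258174667653 -0.09617201830130509
now 26.85 [0.4374 0.1605 0.0266] [-1.5720e+00 -9.0000e-04  1.3694e+00] F [-3.2 -0.1 18.5] w 0.0386
row: 0.0013 -0.0306 0.0009 -484.6 -193.7 -152.9 | rows>=13.0
```

```bash
python3 plan.py .483 -.361 .22 -.08
```

```text
now 26.85 [0.4374 0.1605 0.0266] [-1.5720e+00 -9.0000e-04  1.3694e+00] F [-3.2 -0.1 18.5] w 0.0386
row: 0.0004 1.4494 0.0016 -501.7 -193.7 -149.3 | rows>=13.4
```

{"op": "send_rows", "data": {"series": "0 0 0 0 -30 0 0.3;0 0 0 0 -70 0 0.3;0 0 0 0 -110 0 0.3;0 0 0 0 -150 0 0.3;0 0 0 0 -190 0 0.3;0 1.45 0 -502 -195 -149 0.3;0 1.45 0 -502 -195 -149 0.3;0 1.45 0 -502 -195 -149 0.3;0 1.45 0 -502 -195 -149 0.3;0 1.45 0 -502 -195 -149 0.3;0 1.45 0 -502 -195 -149 0.3;0 1.45 0 -502 -195 -149 0.3;0 1.45 0 -502 -195 -149 0.3;0 1.45 0 -502 -195 -149 0.3;0 1.45 0 -502 -195 -149 0.3;0 1.45 0 -502 -195 -149 0.3;0 1.45 0 -502 -195 -149 0.3;0 1.45 0 -502 -195 -149 0.3;0 1.45 0 -502 -195 -149 0.3;0 1.45 0 -502 -195 -149 0.3"}}

```text
clock: 28.52
position: [0.482, -0.3623, 0.2203]
tool_rot: [-1.571, 0.0, -0.082]
force: [0.2, 0.4, -2.1]
grip_width: 0.0383
```

```bash
python3 plan.py .483 -.361 .085 -.08;python3 - <<'E'
from h import *
c,im=grab('wrist'); save(im,'w18.png'); c,im=grab('side'); save(im,'s18.png',(180,60,420,260),3)
print(monitor.observe()['qpos'].round(2))
E
```

```text
now 28.5167 [ 0.482  -0.3623  0.2203] [-1.5708e+00  4.0000e-04 -8.2200e-02] F [ 0.2  0.4 -2.1] w 0.0383
row: -0.0000 -0.0022 -0.0004 0.9 135.3 1.4 | rows>=3.2
[ 0.26  0.54  0.42  1.7  -0.26  0.95  0.7 ]
```

View pics/w18.png

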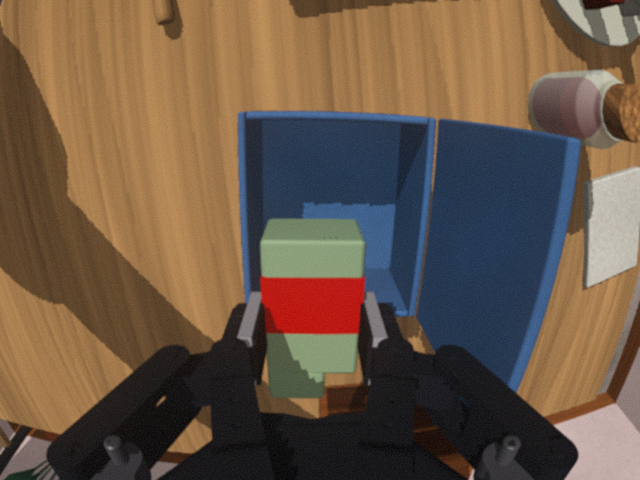

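View pics/s18.png

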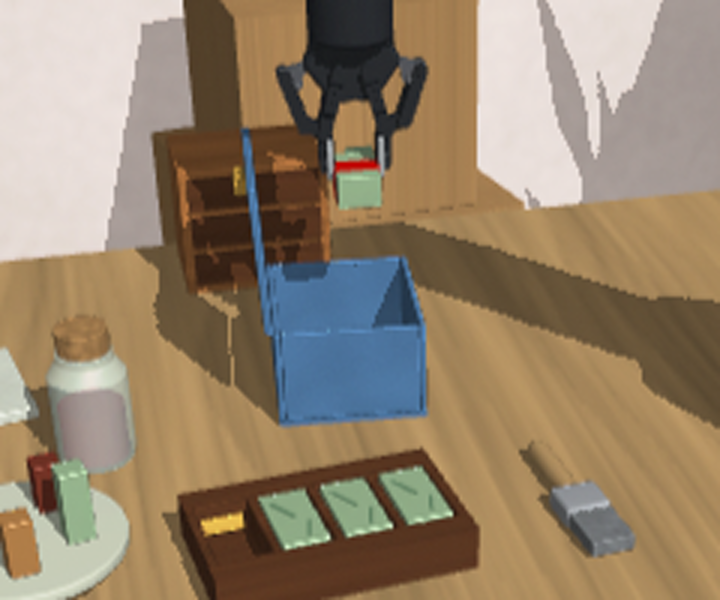

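```bash
python3 - <<'E'
from h import *
c=cam('wrist'); P=unproj(c,[(240,113),(433,120),(411,315)],.095); print(P.round(4)); print((P[0]+P[2])/2)
e=P[1]-P[0]; print(np.hypot(*e[:2]),np.arctan2(e[1],e[0])); e=P[2]-P[1]; print(np.hypot(*e[:2]),np.arctan2(e[1],e[0]))
E
```

```text
[[ 0.4384 -0.2737  0.095 ]
 [ 0.5726 -0.2876  0.095 ]
 [ 0.5567 -0.4429  0.095 ]]
[ 0.49754001 -0.35826951  0.095     ]
0.1349746398794682 -0.10290818369153025
0.15611373005895382 -1.6729330749058002
```

{"op": "send_rows", "data": {"series": "0 0.02 0 2 40 2 0.3;0 0.02 0 2 80 2 0.3;0 0.02 0 2 115 2 0.3;0 0.02 0 2 138 2 0.3;0 0.02 0 2 138 2 0.3;0 0.02 0 2 138 2 0.58;0 0.02 0 2 138 2 0.58;0 0.02 0 2 138 2 0.58;0 0.02 0 2 138 2 0.58;0 0.02 0 2 120 2 0.58;0 0.02 0 2 80 2 0.58;0 0.02 0 2 40 2 0.58;0 0.02 0 2 0 2 0.58;0 0.02 0 2 0 2 1"}}

```text
clock: 29.78
position: [0.4869, -0.3615, 0.2289]
tool_rot: [-1.575, -0.01, -0.101]
force: [0.1, -1.1, 0.4]
grip_width: 0.06
```

```bash
python3 - <<'E'
from h import *
c,im=grab('wrist'); save(im,'w19.png'); 
E
python3 loc.py top; python3 plan.py .433 .289 .2 1.63
```

```text
top [377. 209.] 551 green [ 0.6004 -0.0699  1.6875] iou 0.913
top [380. 229.] 565 green [ 0.548 -0.076  1.684] iou 0.932
top [383. 250.] 574 green [ 0.495  -0.0823  1.6844] iou 0.942
top [493. 254.] 571 red [ 0.4873 -0.365   1.4419] iou 0.882
top [235. 272.] 522 red [0.4362 0.2885 3.2195] iou 0.855
now 29.8833 [ 0.4857 -0.3598  0.2232] [-1.5722 -0.0043 -0.0998] F [ 0.3  0.8 -0.3] w 0.074
row: 0.0047 -1.7298 0.0020 -117.2 21.8 640.3 | rows>=15.6
```

View pics/w19.png

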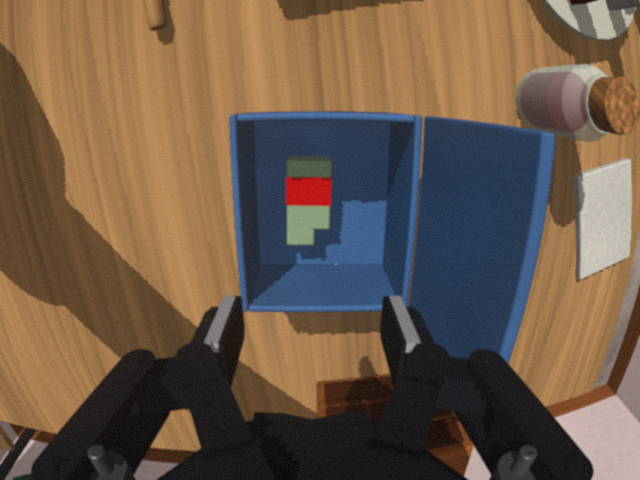

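{"op": "send_rows", "data": {"series": "0 -1.75 0 -117 40 640 1;0 -1.75 0 -117 40 640 1;0 -1.75 0 -117 40 640 1;0 -1.75 0 -117 40 640 1;0 -1.75 0 -117 40 640 1;0 -1.75 0 -117 40 640 1;0 -1.75 0 -117 40 640 1;0 -1.75 0 -117 40 640 1;0 -1.75 0 -117 40 640 1;0 -1.75 0 -117 40 640 1;0 -1.75 0 -117 40 640 1;0 -1.75 0 -117 40 640 1;0 -1.75 0 -117 40 640 1;0 -1.75 0 -117 40 640 1;0 -1.75 0 -117 40 640 1;0 -1.75 0 -117 40 640 1;0 -1.75 0 -117 40 640 1;0 -1.75 0 -117 40 640 1;0 -1.75 0 -117 40 640 1"}}

```text
clock: 31.47
position: [0.4322, 0.2883, 0.1801]
tool_rot: [-1.57, 0.001, 1.65]
force: [1.2, -1.1, 0.6]
grip_width: 0.0856
```

```bash
python3 loc.py wrist;  python3 - <<'E'
from h import *
c,im=grab('wrist'); save(im,'w20.png')
E
python3 plan.py .432 .289 .025 1.65
```

```text
wrist [312. 214.] 4557 red [0.4341 0.2886 3.2154] iou 0.882
wrist [  6. 295.] 423 green [ 0.5448 -0.1076  3.5358] iou 0.757
wrist [ 14. 333.] 807 green [ 0.6215 -0.1112  1.77  ] iou 0.746
wrist [ 22. 433.] 899 red [ 0.8477 -0.1769  2.38  ] iou 0.686
now 31.5667 [0.4326 0.2879 0.1804] [-1.5706e+00  6.0000e-04  1.6485e+00] F [-0.7 -0.   0.7] w 0.0853
row: -0.0002 -0.0015 -0.0006 1.3 155.4 0.5 | rows>=3.7
```

View pics/w20.png

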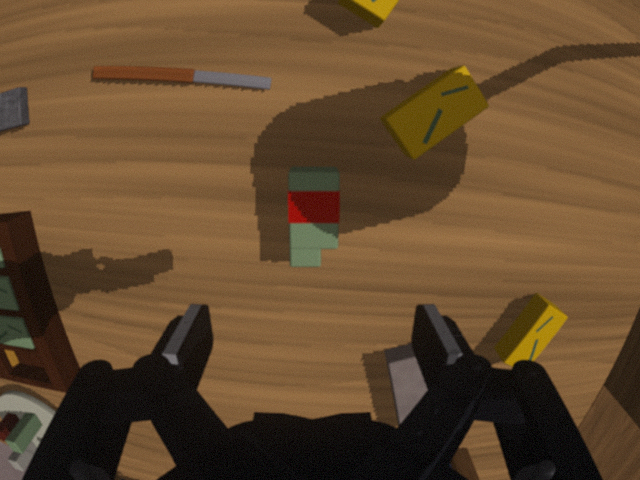

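{"op": "send_rows", "data": {"series": "0 0 0 0.5 40 0 1;0 0 0 0.5 80 0 1;0 0 0 0.5 115 0 1;0 0 0 0.5 135 0 1;0 0 0 0.5 150 0 1;0 0 0 0.5 155 0 1;0 0 0 0.5 155 0 1;0 0 0 0.5 155 0 0.3;0 0 0 0.5 155 0 0.3;0 0 0 0.5 155 0 0.3;0 0 0 0.5 155 0 0.3;0 0 0 0.5 155 0 0.3;0 0 0 0.5 155 0 0.3;0 0 0 0.5 155 0 0.3;0 0 0 0.5 155 0 0.3"}}

```text
clock: 32.82
position: [0.4328, 0.2898, 0.0266]
tool_rot: [-1.572, -0.001, 1.65]
force: [-2.7, -2.0, 15.1]
grip_width: 0.0387
```

```bash
python3 plan.py .515 -.36 .23 -.1
```

```text
now 32.8167 [0.4328 0.2898 0.0266] [-1.5721e+00 -7.0000e-04  1.6498e+00] F [-2.7 -2.  15.1] w 0.0387
row: 0.0003 1.7498 0.0016 -654.1 -203.8 -30.9 | rows>=16.4
```

```bash
python3 plan.py .495 -.36 .23 -.1
```

```text
now 32.8167 [0.4328 0.2898 0.0266] [-1.5721e+00 -7.0000e-04  1.6498e+00] F [-2.7 -2.  15.1] w 0.0387
row: 0.0003 1.7498 0.0016 -652.6 -203.8 -11.0 | rows>=16.4
```

{"op": "send_rows", "data": {"series": "0 0 0 0 -30 0 0.3;0 0 0 0 -70 0 0.3;0 0 0 0 -110 0 0.3;0 0 0 0 -150 0 0.3;0 1.75 0 -652 -200 -11 0.3;0 1.75 0 -652 -200 -11 0.3;0 1.75 0 -652 -200 -11 0.3;0 1.75 0 -652 -200 -11 0.3;0 1.75 0 -652 -200 -11 0.3;0 1.75 0 -652 -200 -11 0.3;0 1.75 0 -652 -200 -11 0.3;0 1.75 0 -652 -200 -11 0.3;0 1.75 0 -652 -200 -11 0.3;0 1.75 0 -652 -200 -11 0.3;0 1.75 0 -652 -200 -11 0.3;0 1.75 0 -652 -200 -11 0.3;0 1.75 0 -652 -200 -11 0.3;0 1.75 0 -652 -200 -11 0.3;0 1.75 0 -652 -200 -11 0.3;0 1.75 0 -652 -200 -11 0.3"}}

```text
clock: 34.48
position: [0.4943, -0.3631, 0.2261]
tool_rot: [-1.572, -0.001, -0.103]
force: [0.4, 0.3, -1.7]
grip_width: 0.0386
```

```bash
python3 plan.py .495 -.36 .092 -.1;python3 - <<'E'
from h import *
c,im=grab('wrist'); save(im,'w21.png')
E
```

```text
now 34.4833 [ 0.4943 -0.3631  0.2261] [-1.572e+00 -6.000e-04 -1.025e-01] F [ 0.4  0.3 -1.7] w 0.0386
row: 0.0012 -0.0025 0.0006 0.3 134.1 3.3 | rows>=3.2
```

View pics/w21.png

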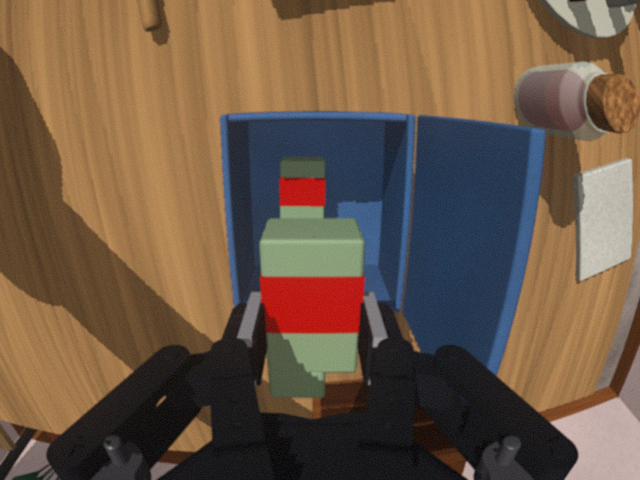

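{"op": "send_rows", "data": {"series": "0 0 0 0 40 3 0.3;0 0 0 0 80 3 0.3;0 0 0 0 115 3 0.3;0 0 0 0 138 3 0.3;0 0 0 0 150 3 0.3;0 0 0 0 150 3 0.3;0 0 0 0 150 3 0.6;0 0 0 0 150 3 0.6;0 0 0 0 150 3 0.6;0 0 0 0 150 3 0.6;0 0 0 0 120 3 0.6;0 0 0 0 80 3 0.6;0 0 0 0 40 3 0.6;0 0 0 0 0 3 0.6;0 0 0 0 0 3 0;0 0 0 0 0 3 0"}}

```text
clock: 35.87
position: [0.4961, -0.3571, 0.2287]
tool_rot: [-1.572, -0.005, -0.1]
force: [0.4, 0.0, -0.6]
grip_width: 0.0278
```

```bash
python3 - <<'E'
from h import *
c,im=grab('wrist'); save(im,'w22.png'); c,im=grab('top'); save(im,'t22.png',(335,140,615,320),2.8)
c,im=grab('side'); save(im,'s22.png',(180,60,420,260),3)
print(monitor.observe()['position'])
E
```

```text
[ 0.49496608 -0.35618705  0.22508493]
```

View pics/w22.png

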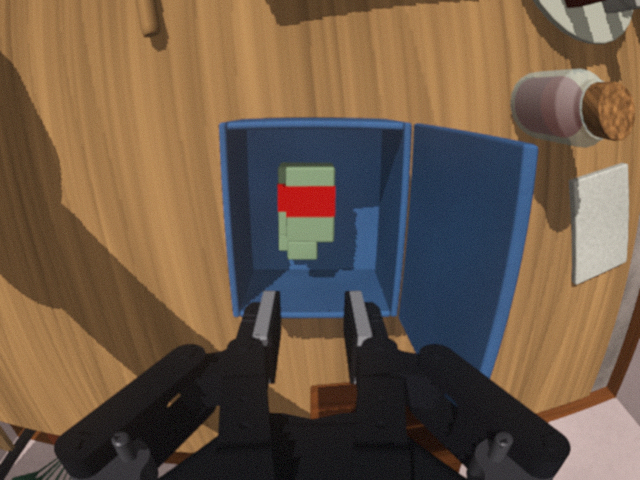

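View pics/t22.png

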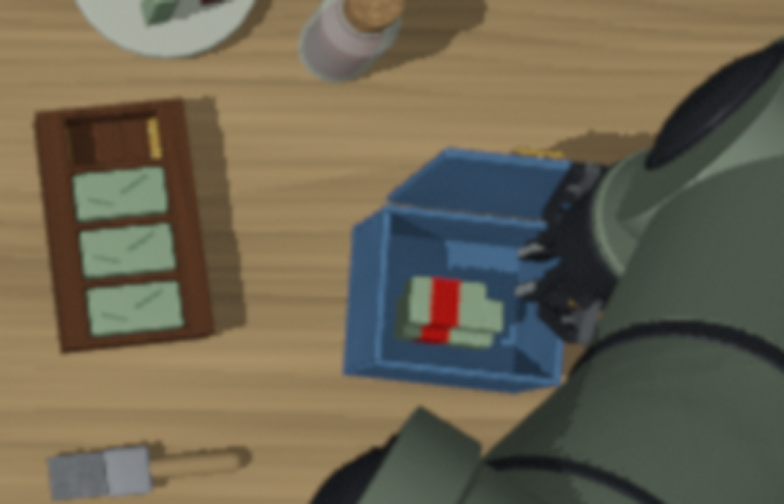

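View pics/s22.png

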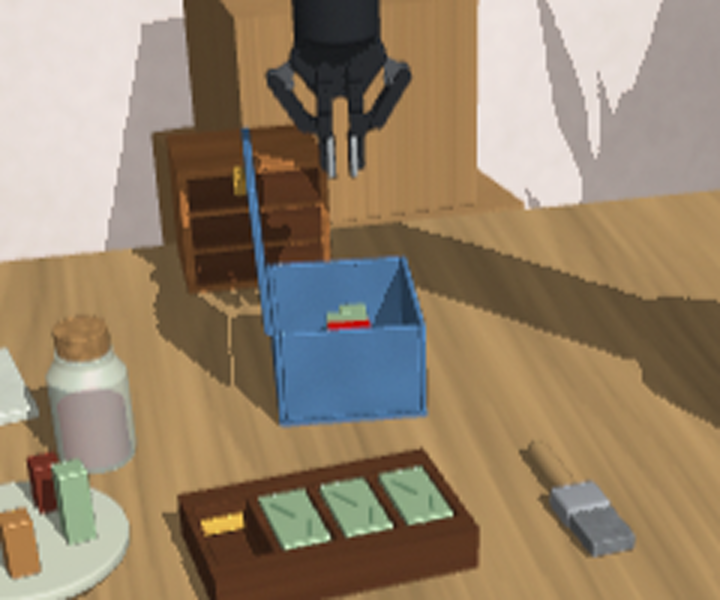

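```bash
cat > lid.py <<'E'
from h import *
def edge(th,ysign=1,r=.14,bx=(.498,-.36,-.1),t=0):
    x,y,a=bx; u=np.array([np.cos(a),np.sin(a),0]); v=np.array([-u[1],u[0],0])
    H=np.array([x,y,.095])+.07*u
    n=np.array([np.sin(th)*u[0],np.sin(th)*u[1],np.cos(th)])
    return H+v*.08*ysign+r*(-np.cos(th)*u+np.sin(th)*np.array([0,0,1]))+t*n
E
python3 - <<'E'
from lid import *
c=cam('side')
for th in (1.4,1.5,1.57,1.65,1.7,1.75,1.8,1.85,1.9): print(th,proj(c,[edge(th)])[0].round(1),edge(th).round(3), 'hinge',proj(c,[edge(th,r=0)])[0].round(1))
print('seen',180+247/3,60+130/3,'hinge seen',180+270/3,60+332/3)
E
python3 plan.py .495 -.356 .31 -.1 .67 -.345 .31 -.1 .67 -.345 .215 -.1
```

```text
1.4 [276.9 122.7] [ 0.552 -0.285  0.233] hinge [271.  171.5]
1.5 [271.5 122.4] [ 0.566 -0.286  0.235] hinge [271.  171.5]
1.57 [267.7 122.5] [ 0.576 -0.287  0.235] hinge [271.  171.5]
1.65 [263.3 122.9] [ 0.587 -0.288  0.235] hinge [271.  171.5]
1.7 [260.7 123.4] [ 0.594 -0.289  0.234] hinge [271.  171.5]
1.75 [258.  123.9] [ 0.6   -0.29   0.233] hinge [271.  171.5]
1.8 [255.4 124.6] [ 0.607 -0.291  0.231] hinge [271.  171.5]
1.85 [252.8 125.4] [ 0.614 -0.291  0.23 ] hinge [271.  171.5]
1.9 [250.3 126.3] [ 0.621 -0.292  0.227] hinge [271.  171.5]
seen 262.3333333333333 103.33333333333334 hinge seen 270.0 170.66666666666669
now 36.0167 [ 0.495  -0.3562  0.2251] [-1.5703e+00  6.0000e-04 -9.9900e-02] F [ 1.  -0.5 -1.3] w 0.0053
row: -0.0005 0.0001 -0.0006 -0.0 -84.9 0.2 | rows>=2.0
row: -0.0005 0.0001 -0.0006 173.0 -85.0 28.6 | rows>=4.7
row: -0.0005 0.0001 -0.0006 173.1 10.0 28.6 | rows>=4.2
```

{"op": "send_rows", "data": {"series": "0 0 0 0 -40 0 0;0 0 0 0 -85 0 0;0 0 0 40 -85 10 0;0 0 0 80 -85 20 0;0 0 0 120 -85 28 0;0 0 0 160 -85 28 0;0 0 0 173 -85 28 0;0 0 0 173 -85 28 0;0 0 0 173 -50 28 0;0 0 0 173 -20 28 0;0 0 0 173 5 28 0;0 0 0 173 5 28 0"}}

```text
clock: 37.02
position: [0.6674, -0.3448, 0.2142]
tool_rot: [-1.568, 0.008, -0.101]
force: [0.6, 0.5, -0.7]
grip_width: -0.0
```

```bash
python3 - <<'E'
from h import *
c,im=grab('wrist'); save(im,'w23.png'); 
c,im=grab('side'); save(im,'s23.png',(180,60,420,260),3)
E
python3 plan.py .67 -.345 .215 -.1
```

```text
now 37.1167 [ 0.6695 -0.3461  0.2203] [-1.5706  0.0017 -0.1006] F [1.  0.4 2.4] w 0.0002
row: -0.0002 -0.0006 -0.0017 0.4 5.3 1.2 | rows>=0.1
```

View pics/w23.png

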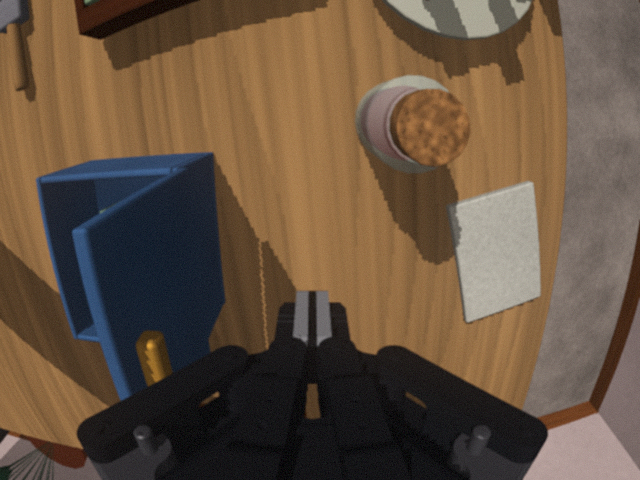

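View pics/s23.png

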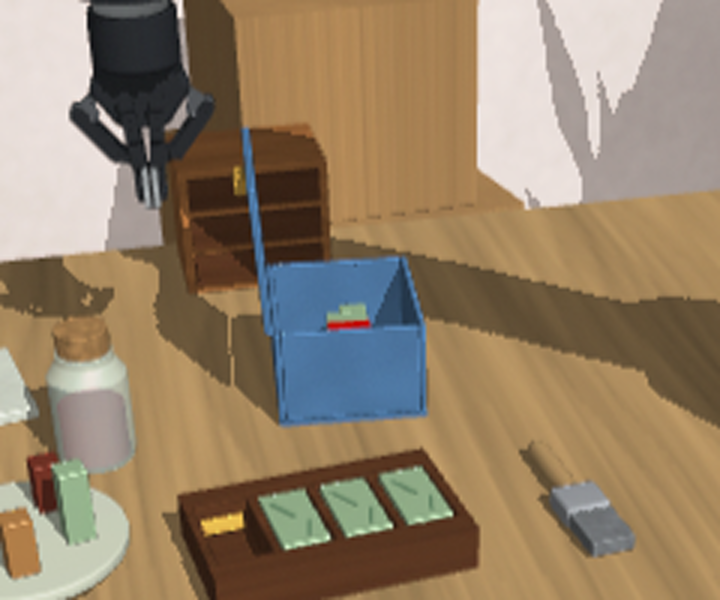

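{"op": "send_rows", "data": {"series": "0 0 0 -25 5 0 0;0 0 0 -45 5 0 0;0 0 0 -55 5 0 0;0 0 0 -62 5 0 0;0 0 0 -70 5 0 0;0 0 0 -78 5 0 0;0 0 0 -87 5 0 0;0 0 0 -97 5 0 0;0 0 0 -107 7 0 0;0 0 0 -116 8 0 0;0 0 0 -125 12 0 0;0 0 0 -134 15 0 0"}}

```text
clock: 38.12
position: [0.5367, -0.3326, 0.2058]
tool_rot: [-1.571, -0.001, -0.1]
force: [3.2, -0.5, -0.8]
grip_width: 0.0003
```

```bash
python3 - <<'E'
from h import *
c,im=grab('wrist'); save(im,'w24.png'); 
c,im=grab('side'); save(im,'s24.png',(180,60,420,260),3)
print(monitor.observe()['position'],monitor.observe()['force'])
E
```

```text
[ 0.53565572 -0.33260278  0.20555391] [0.47205692 0.0414141  0.28240867]
```

View pics/w24.png

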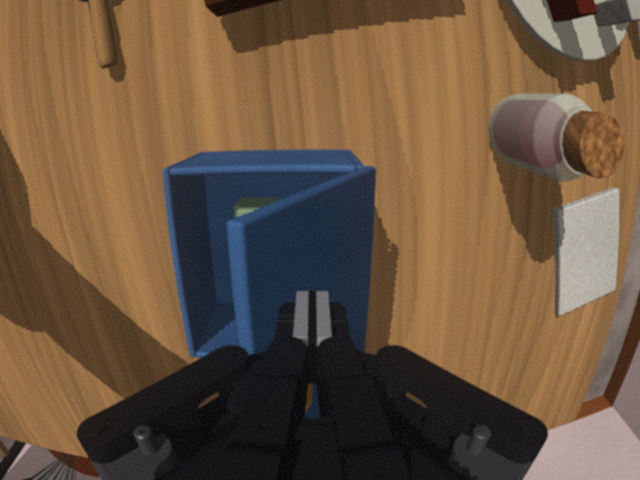

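View pics/s24.png

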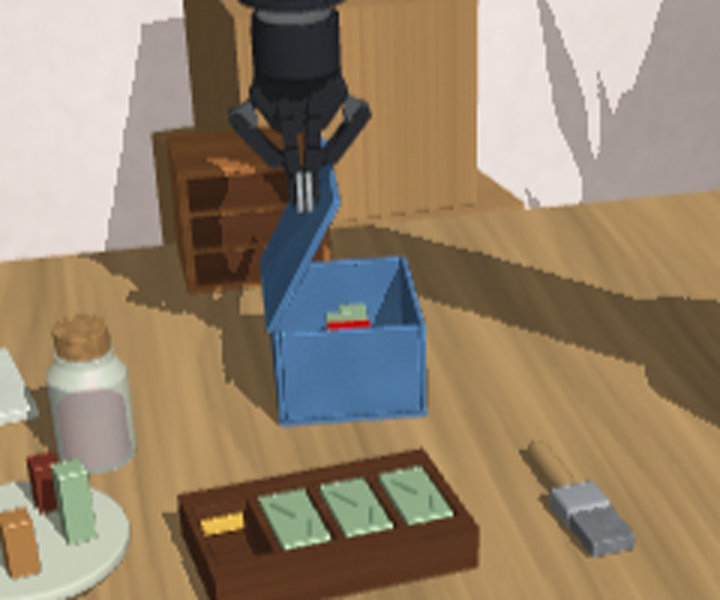

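{"op": "send_rows", "data": {"series": "0 0 0 -9 5 0 0;0 0 0 -17 10 0 0;0 0 0 -24 16 0 0;0 0 0 -31 22 0 0;0 0 0 -37 29 0 0;0 0 0 -43 37 0 0;0 0 0 -48 45 0 0;0 0 0 -52 54 0 0;0 0 0 -56 63 0 0;0 0 0 -60 72 0 0;0 0 0 -62 78 0 0;0 0 0 -63 82 0 0"}}

```text
clock: 39.22
position: [0.4736, -0.3261, 0.1224]
tool_rot: [-1.57, 0.001, -0.1]
force: [0.9, 0.2, 0.4]
grip_width: 0.0001
```

{"op": "send_rows", "data": {"series": "0 0 0 0 4 0 0;0 0 0 0 7 0 0;0 0 0 0 9 0 0;0 0 0 0 9 0 0"}}

```text
clock: 39.55
position: [0.4742, -0.3263, 0.1146]
tool_rot: [-1.571, -0.0, -0.1]
force: [-0.3, 0.8, 0.9]
grip_width: -0.0004
```

```bash
python3 - <<'E'
from h import *
c,im=grab('wrist'); save(im,'w25.png'); 
c,im=grab('side'); save(im,'s25.png',(180,60,420,260),3)
E
```

```text
(no output)
```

View pics/s25.png

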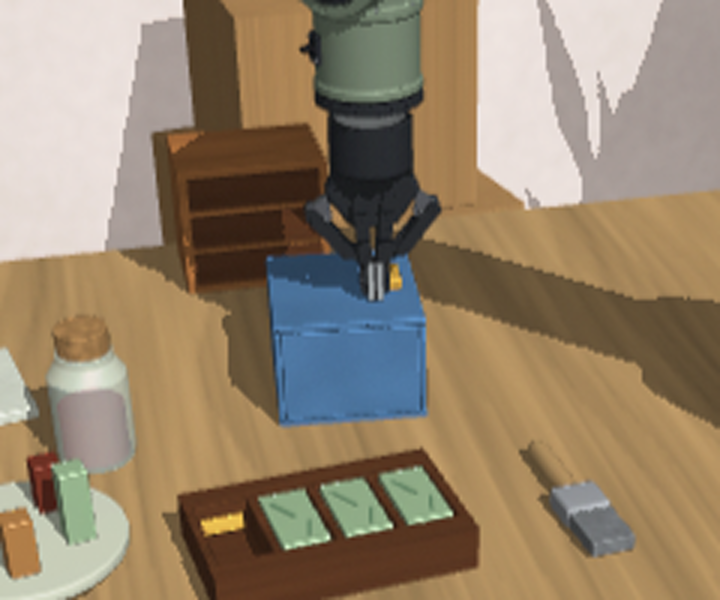

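{"op": "send_rows", "data": {"series": "0 0 0 0 1.5 0 0;0 0 0 0 3 0 0;0 0 0 0 3 0 0"}}

```text
clock: 39.9
position: [0.4745, -0.3265, 0.1141]
tool_rot: [-1.57, -0.002, -0.1]
force: [-13.6, 11.3, 53.5]
grip_width: -0.0001
```

{"op": "send_rows", "data": {"series": "0 0 0 0 -4 0 0;0 0 0 0 -40 0 0;0 0 0 0 -80 0 0;0 0 0 0 -120 0 0;0 0 0 0 -160 0 0;0 0 0 0 -160 0 0;0 0 0 0 -160 0 0"}}

```text
clock: 40.48
position: [0.475, -0.3267, 0.2737]
tool_rot: [-1.572, -0.004, -0.1]
force: [0.1, 0.3, -1.5]
grip_width: 0.0001
```

```bash
python3 loc.py top; python3 - <<'E'
from h import *
c,im=grab('side'); save(im,'s26.png'); save(im,'s26c.png',(200,130,360,270),5)
c,im=grab('top'); save(im,'t26.png')
c,im=grab('wrist'); save(im,'w26.png')
s=monitor.observe(); print(s['position'],s['force'],s['clock'])
E
python3 plan.py .47 -.2 .27 .05
```

```text
top [377. 209.] 551 green [ 0.6006 -0.0698  1.6817] iou 0.913
top [380. 229.] 565 green [ 0.5479 -0.0759  1.6716] iou 0.932
top [383. 250.] 572 green [ 0.495  -0.0823  1.6877] iou 0.942
[ 0.47382582 -0.32593838  0.27042678] [ 0.43645648 -0.18668339 -0.03223295] 40.6833
now 40.6833 [ 0.4738 -0.3259  0.2704] [-1.5702  0.0016 -0.0999] F [ 0.4 -0.2 -0. ] w 0.0001
row: -0.0007 -0.1499 -0.0016 -16.4 0.5 124.9 | rows>=3.0
```

View pics/s26.png

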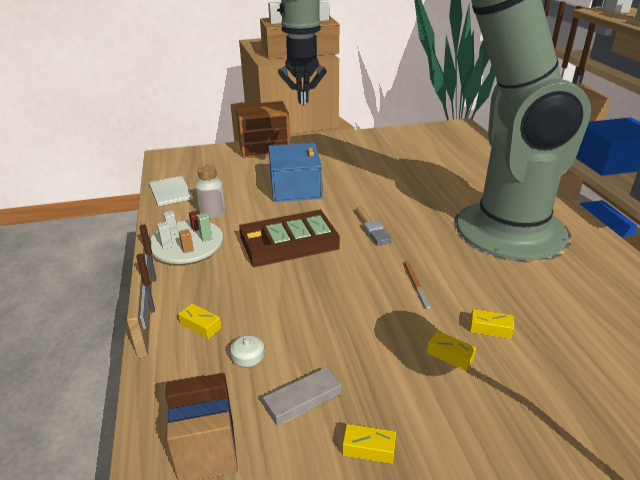

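View pics/s26c.png

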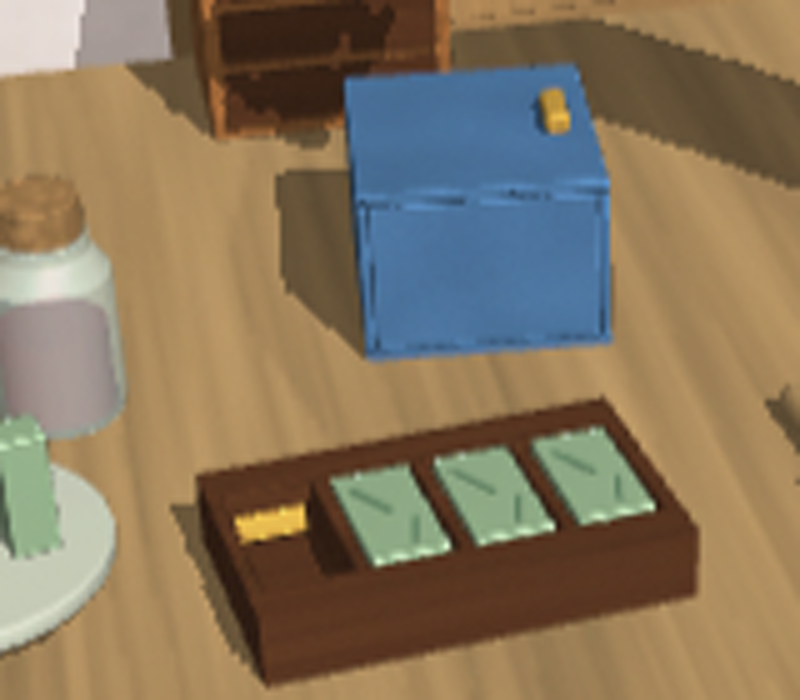

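View pics/t26.png

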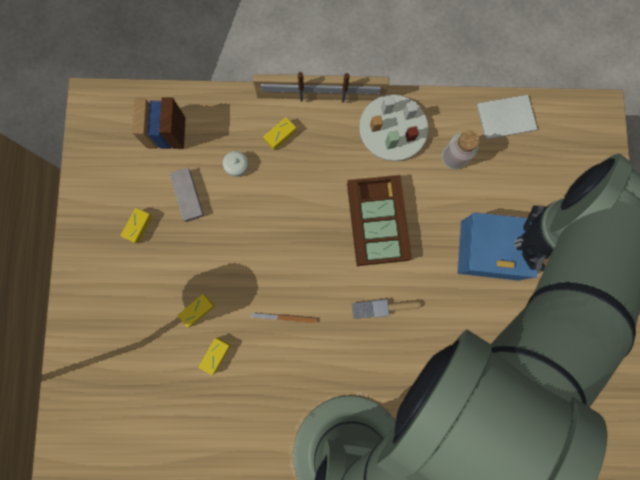

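```bash
python3 -c "
from workcell import bot,monitor
print(monitor.observe()['qd'].round(4)); print(bot.job_done())"
```

```text
[ 0.001   0.0027 -0.0001 -0.0009  0.0011  0.0028  0.0004]
the job is handed in; nothing more can be done
None
```

I handed the job in at about 41 s of the 210 s allowed, with every stone sorted. No verdict was reported.

- **Sound stones:** all three present were pressed home in separate recesses. Each press stopped with the fingertips at about 40 mm, the height of the tray's top, and the last pictures show all three tops flush. I saw no fourth sound stone, so one recess is empty.
- **Chipped stones:** both red-banded stones lie inside the blue box, one on top of the other. I saw them there in the wrist, top and side pictures before shutting the lid.
- **Lid:** it is shut. The final press stopped hard with the fingertips at about 103 mm, the height of the rim plus the lid's thickness, and the pictures show it level.
- **Bystanders:** the jar, pot and oilstone look unmoved in the final top picture.

**Irregularities**
- I never felt the catches' 5 to 15 N step. The stones passed the catches between force readings.
- Three fingertip presses were harder than needed: 58 N on the first stone, about 38 N on each of the other two, and 54 N on the lid. All stayed below the 120 N wrist limit, but the 58 and 54 N peaks exceed 40 N. I took the 40 N limit to apply to the arm and the gripper's body, not the fingertips.
- The image fits of the seated stones ran a few millimetres off the recess centres, because they assumed the wrong stone height. With only 2.5 mm of play in a recess, the stones should be within the 5 mm allowed.

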